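# Load a slide storage box and a slide mailer into their slanted gravity chutes

## Robot

A 6-joint arm with a two-finger parallel gripper is mounted at the origin on a cart in front of the work surface, level with it; the furniture and walls round the work are solid. World frame = base frame: x ahead of the robot, y to its left, z up, the work surface at z = 0. Lengths are in m, angles in rad, forces in N, time in s.
With the tool pointing down it reaches from about 0.25 to 0.775 m from the base axis. Payload 4 kg.
Tool frame: the origin (TCP) lies midway between the tips of the shut fingers; the grasp point (between the pads) lies 19 mm behind it; z points along the fingers, y is the direction in which the jaws open and shut (so a half turn about z gives the same grasp; the last joint's range is limited). The gripper opens to 94 mm and grips with 3 to 60 N. Pads are 16 mm wide; open, the fingers measure 119 mm over their backs; the gripper's body (75 mm by 177 mm) begins 78 mm behind the grasp point.
Start: joints at [1.116, 0.087, 1.371, -0, 1.684, -0.103], TCP at [0.19, 0.516, 0.206] pointing down, gripper open.
Joint ranges: [-3.1, 3.1], [-0.76, 2.03], [0.27, 2.55], [-1.08, 4.22], [0.17, 2.65], [-2.57, 2.57]. Speed limits (rad/s): [2.79, 2.79, 3.14, 3.14, 3.14, 3.14].

## Interface

Orientations are given as [roll, pitch, yaw] about the fixed x, y, z axes, in that order (R = Rz(yaw) Ry(pitch) Rx(roll)).
In Python, from bench import robot gives the robot as it stands.
- The arm moves only by the tool servo_tool, never from a script. Its argument "rows" is a list of rows, each a list of 2 entries, a list of its own where there are three numbers: the shift along the tool's x, y, z normalised to -1 to 1, where 1 is 0.08 m, then the turn about the tool's z normalised to -1 to 1, where 1 is pi/2 rad. A call has 1 to 12 rows; each row is the pose to reach, as a shift and turn from the pose commanded when the call began, along the tool's axes at that moment; what a row does not reach only later rows make up. A row lasts 1/12 s, in which the tool goes at most 41.7 mm and 7.16 degrees, less where a joint would pass 70% of its speed; a pose out of reach is approached as far as the arm can. A call with a number of a shift or a turn outside -1 to 1 is refused whole. A call with a gripper value outside its range is refused whole. "grip" is the closure, from -1 (fully open) to 1 (shut), set as the call begins (left out, the last holds). The fingers move at their own pace and stop on an object; the grip force is fixed at half the most. Time passes only in rows, so rows that repeat a pose let the fingers close. It gives the time, the measured TCP pose, the force and the opening at its end, in the units of the state.
- robot.get_obs(): the state, without advancing time (a new reading comes with each control period).
- robot.snapshot(name): name is "scene" or "side" or "wrist"; returns a dict with "pixels" (400x640x3 uint8, red, green, blue), "camera_matrix" (3x3 intrinsics, pixels), "world_from_camera" (4x4, takes a point from camera to world coordinates). Camera axes: x right, y down, z forward; pixel columns grow to the right and rows downward; lengths in m; the calibration is good to about 2 mm. A picture is of the moment at which its call begins. There is no depth.
- robot.close_job(): hands the job in, once; it reports no verdict.
The state is a dict: "time": time; "joint_positions": joint angles; "qvel": joint speeds; "joint_torque": joint torques, N m; "tool_pos": TCP position; "ee_rot": TCP orientation; "wrist_force": force on the tool from outside, world axes, zero at the start; "wrist_torque": the same for the moment, N m; "width": finger opening in m.
Only numpy, scipy, OpenCV 4.12 (cv2) and the standard library are available. Lean on these libraries where they do the work, as an engineer would, in place of code of your own. Each camera call takes 0.05 s, during which the arm holds its last target.

## Task

Two slanted metal chutes stand side by side in front of the laptop. Lay the big slide box lengthwise on the upper half of the chute with the wide lane, and the small slide mailer lengthwise on the upper half of the chute with the narrow lane. Set each down gently, not dropped from a height, and let go there so that it slides down by itself and rests flat against the stop at the low end; do not carry or push it down the slope, and leave the timer alone.

Things in the scene. Friction and masses are not known exactly. Their poses are not given: they have to be found in the camera images.
- box_center (a point): centre of the slide box (16 mm above its underside): a closed grey plastic box 100 mm long (its y axis), 55 mm wide (x axis) and 32 mm high (z axis, up), lid and body in one rigid piece, about 120 g. It starts lying flat on the bench, to the right of the chutes. Either end may go first down the chute.
- mailer_center (a point): centre of the slide mailer (7.5 mm above its underside): a flat closed plastic box 82 mm long (its y axis), 30 mm wide (x axis) and 15 mm high (z axis, up), with a lid as a different-coloured upper half. It starts lying flat on the bench, near the slide box. Either end may go first down the chute.
- wide_chute_lane (a point): loading point of the wide chute: on its smooth metal floor, mid-width, 180 mm up the slope from the stop, 95 mm above the bench. x points up the slope (24 degrees), y across, z square to the floor. Floor 90 mm wide, from the stop's face at x = -180 to x = +70 mm. Side walls 10 mm high, 66 mm apart up to x = -68, then spreading to 84 mm at x = -38, where they end: no walls above. Stop 20 mm high.
- narrow_chute_lane (a point): the same point of the narrow chute (same axes, slope, length and height; floor 74 mm wide, smooth). Side walls 10 mm high, 40 mm apart up to x = -68, then spreading to 62 mm apart at x = -38, where they end: no walls above. Stop 14 mm high. The two fixed chutes stand side by side, low ends to the robot, and may have changed places; things slide down them by themselves.
- bench_timer: bystander: small white bench timer, 66 mm wide and 67 mm high, loose, origin at the centre of its underside

How it is judged:
By the outcome, as a careful person would: the job done as asked, in the order asked, and still so for the second after the job is handed in, with the robot touching nothing.
It also fails if it takes over 59 s, if anything falls off the work surface, if the arm or the gripper's body presses on something with over 40 N, if the wrist force passes 120 N, or if a joint passes its speed limit or range.

## Working session

There is one attempt and no reset: what is moved stays moved. The work goes in short steps, Python scripts to look and compute and a tool call to move; the robot and the scene stay as the last step left them, time stands still between calls to the robot, and variables do not carry over. Pictures are saved under pics/ and viewed, and the job is handed in when it is done.

Besides the shell and the picture viewer there is one more tool, called as name(argument=value, ...), one argument or row to a line, values as JSON. servo_tool: Moves the arm, as the interface text tells. Its arguments: {"type":"object","properties":{"rows":{"type":"array"},"grip":{"type":"number"}},"required":["rows"]}

```bash
mkdir -p pics; ls; cat > h.py <<'E'
import numpy as np, cv2
from bench import robot
def snap(n,f):
    s=robot.snapshot(n); cv2.imwrite('pics/'+f,cv2.cvtColor(s['pixels'],cv2.COLOR_RGB2BGR)); 
    np.savez('pics/'+f[:-4]+'.npz',**s); return s
def ray(s,u,v,z):
    K=s['camera_matrix'];T=s['world_from_camera']
    d=T[:3,:3]@np.linalg.solve(K,[u,v,1.]);o=T[:3,3]
    return o+d*(z-o[2])/d[2]
def proj(s,p):
    K=s['camera_matrix'];T=s['world_from_camera']
    c=T[:3,:3].T@(np.asarray(p)-T[:3,3]);c=K@c;return c[:2]/c[2]
E
python3 - <<'E'
from h import *
for n in ['scene','side','wrist']:
    s=snap(n,n+'0.png'); print(n,s['world_from_camera'].round(3).tolist(),s['camera_matrix'][0,0])
print(robot.get_obs())
E
```

```text
pics
scene [[0.475, -0.447, 0.758, -0.13], [-0.88, -0.229, 0.417, -0.57], [-0.012, -0.865, -0.502, 0.521], [0.0, 0.0, 0.0, 1.0]] 363.0482895593902
side [[0.9, -0.238, 0.366, 0.209], [-0.436, -0.533, 0.725, -0.844], [0.023, -0.812, -0.583, 0.56], [0.0, 0.0, 0.0, 1.0]] 361.4621213875721
wrist [[0.345, 0.899, 0.269, 0.11], [0.939, -0.33, -0.101, 0.544], [-0.002, 0.288, -0.958, 0.383], [0.0, 0.0, 0.0, 1.0]] 281.4208503421511
{'time': 0.15, 'joint_positions': array([ 1.11592902e+00,  8.77827465e-02,  1.37188922e+00,  1.07007866e-05,
        1.68358527e+00, -1.03108891e-01]), 'qvel': array([ 0.00169169, -0.00124345, -0.00528286,  0.00182637, -0.00053258,
       -0.00135498]), 'joint_torque': array([ 1.26798190e-03, -3.40646625e+01, -3.02791500e+01,  7.18551292e-02,
        3.05937161e-02, -1.18111520e-04]), 'tool_pos': array([0.18932513, 0.51594788, 0.20458348]), 'ee_rot': array([-3.13993801e+00, -1.81907602e-04,  2.78983529e+00]), 'wrist_force': array([-0.13444128, -0.00791535, -0.14026059]), 'wrist_torque': array([ 0.05194182,  0.02121185, -0.03280263]), 'width': 0.09399296608095371}
```

View pics/scene0.png

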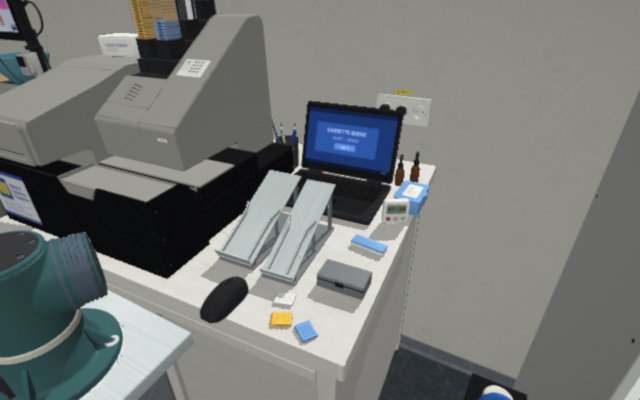

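View pics/side0.png

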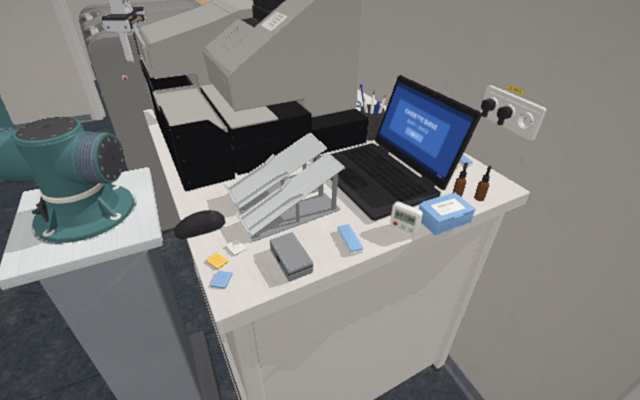

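View pics/wrist0.png

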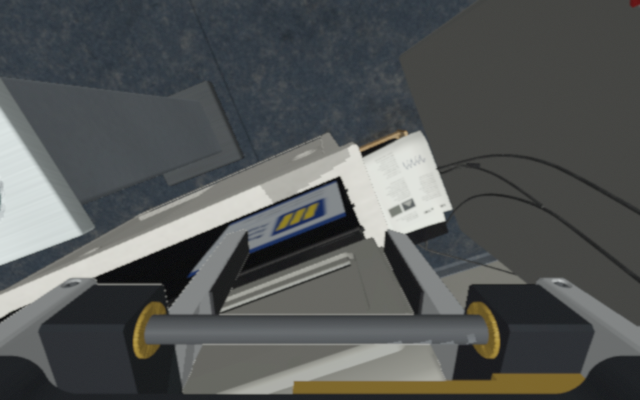

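The scene picture shows the box near (344,278), the blue mailer near (369,244) and the two chutes near (258,218) and (302,230). The timer is at (397,210). I'll crop in and measure.

```bash
python3 - <<'E'
from h import *
a=cv2.imread('pics/scene0.png')[155:305,200:440]; cv2.imwrite('pics/c1.png',cv2.resize(a,None,fx=3.3,fy=3.3,interpolation=cv2.INTER_CUBIC))
a=cv2.imread('pics/side0.png')[125:285,215:415]; cv2.imwrite('pics/c2.png',cv2.resize(a,None,fx=3.7,fy=3.7,interpolation=cv2.INTER_CUBIC))
s=np.load('pics/scene0.npz')
for p in [(165,272),(110,255),(345,375),(0,210),(75,255)]: print(p,ray(s,*p,0).round(3))
s=np.load('pics/side0.npz')
for p in [(185,187),(150,110),(220,320),(240,172)]: print(p,ray(s,*p,0).round(3))
E
```

```text
(165, 272) [0.242 0.009 0.   ]
(110, 255) [0.224 0.17  0.   ]
(345, 375) [ 0.202 -0.435  0.   ]
(0, 210) [0.211 0.631 0.   ]
(75, 255) [0.186 0.242 0.   ]
(185, 187) [0.229 0.009 0.   ]
(150, 110) [0.188 0.569 0.   ]
(220, 320) [ 0.222 -0.428  0.   ]
(240, 172) [0.38  0.022 0.   ]
```

View pics/c1.png

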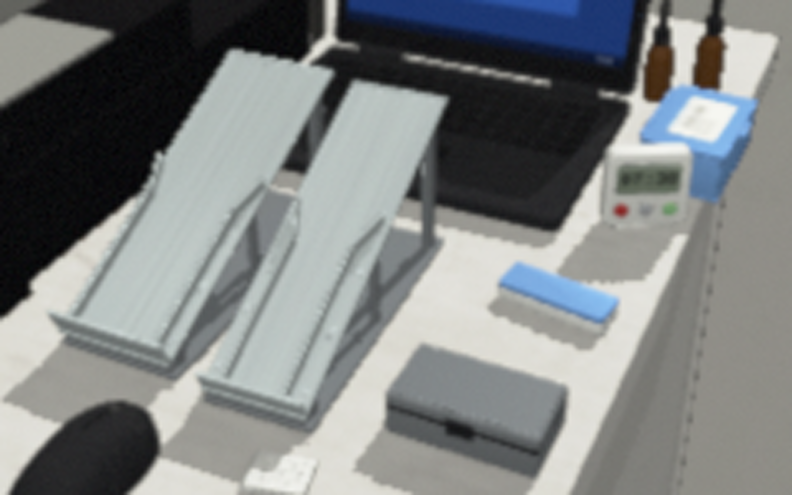

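View pics/c2.png

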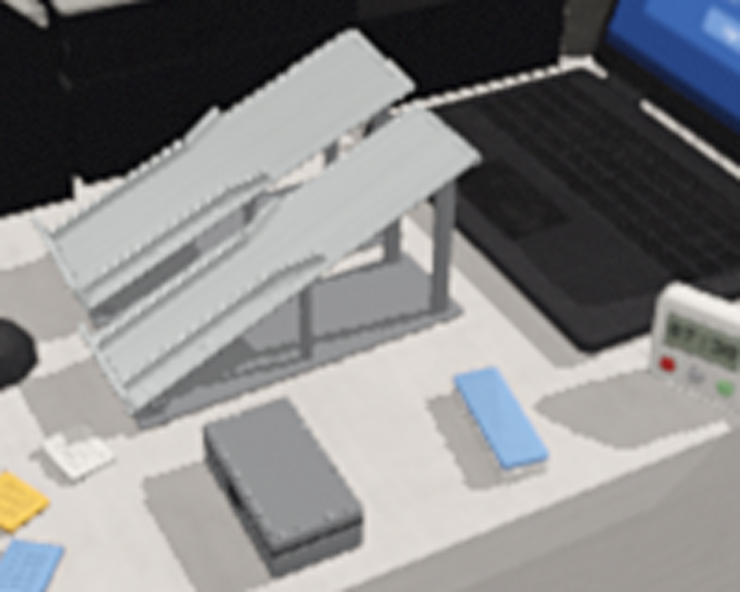

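```bash
python3 - <<'E'
from h import *
s=np.load('pics/scene0.npz');t=np.load('pics/side0.npz')
A=lambda u,v,z:ray(s,200+(u-1.15)/3.3,155+(v-1.15)/3.3,z)
B=lambda u,v,z:ray(t,215+(u-1.35)/3.7,125+(v-1.35)/3.7,z)
zt=.1235
for nm,a,b in [('wideTL',(232,50),(352,28)),('wideTR',(333,70),(415,88)),('narTL',(350,82),(425,105)),('narTR',(448,98),(482,158))]:
    print(nm,A(*a,zt).round(4),B(*b,zt).round(4))
for nm,a,b,z in [('wideStopL',(52,318),(38,225),.04),('wideStopR',(172,355),(88,303),.04),('narStopL',(203,378),(83,330),.035),('narStopR',(312,412),(133,408),.035)]:
    print(nm,A(*a,z).round(4),B(*b,z).round(4))
# box/mailer masks
for nm,sv,lo,hi,z in [('mail',s,(95,90,90),(125,255,255),.015),('mailside',t,(95,90,90),(125,255,255),.015)]:
    im=cv2.cvtColor(sv['pixels'],cv2.COLOR_RGB2HSV);m=cv2.inRange(im,lo,hi)
    for c in cv2.findContours(m,cv2.RETR_EXTERNAL,cv2.CHAIN_APPROX_NONE)[0]:
        if cv2.contourArea(c)<80: continue
        r=cv2.minAreaRect(c); 
        W=np.array([ray(sv,*p,z)[:2] for p in c[:,0]],np.float32)
        print(nm,np.round(r[0]),'world',cv2.minAreaRect(W))
for nm,f,c in [('boxtop scene',A,[(420,345),(568,387),(540,445),(387,400)]),('boxtop side',B,[(288,400),(362,517),(275,548),(205,432)])]:
    print(nm,np.array([f(*p,.032) for p in c]).round(4)[:,:2].tolist(), np.mean([f(*p,.032) for p in c],0).round(4))
E
```

```text
wideTL [ 0.5604 -0.0559  0.1235] [ 0.5603 -0.0546  0.1235]
wideTR [ 0.5655 -0.1445  0.1235] [ 0.5631 -0.1508  0.1235]
narTL [ 0.5539 -0.166   0.1235] [ 0.5592 -0.1736  0.1235]
narTR [ 0.5636 -0.2416  0.1235] [ 0.5623 -0.2453  0.1235]
wideStopL [ 0.3117 -0.0782  0.04  ] [ 0.3174 -0.0844  0.04  ]
wideStopR [ 0.3178 -0.1707  0.04  ] [ 0.3257 -0.1799  0.04  ]
narStopL [ 0.3136 -0.1968  0.035 ] [ 0.3171 -0.1981  0.035 ]
narStopR [ 0.3187 -0.2721  0.035 ] [ 0.3248 -0.2776  0.035 ]
mail [494. 396.] world ((0.26112204790115356, -0.6396951675415039), (0.008931085467338562, 0.04249949008226395), 27.949172973632812)
mail [306. 331.] world ((0.23635318875312805, -0.3443335294723511), (0.03713032603263855, 0.027118414640426636), 54.35523223876953)
mail [369. 243.] world ((0.5221550464630127, -0.3483441174030304), (0.0795343890786171, 0.029876375570893288), 83.33090209960938)
mail [411. 195.] world ((0.7828936576843262, -0.37140947580337524), (0.18879984319210052, 0.08424302190542221), 2.1728880405426025)
mail [350. 141.] world ((1.157914161682129, 0.013408184051513672), (0.6187241673469543, 0.4159215986728668), 14.80103588104248)
mail [12. 66.] world ((1.5046274662017822, 3.286227226257324), (1.6365725994110107, 0.14615406095981598), 65.4064712524414)
mail [172.  30.] world ((4.578980922698975, 4.714010238647461), (3.198159694671631, 0.18867482244968414), 47.59330368041992)
mailside [446. 212.] world ((0.7732219696044922, -0.36704498529434204), (0.14535541832447052, 0.10879899561405182), 0.026464348658919334)
mailside [421. 131.] world ((1.067732572555542, 0.05892530083656311), (0.7239736914634705, 0.29582899808883667), 47.948951721191406)
boxtop scene [[0.4067, -0.2989], [0.4126, -0.3968], [0.3585, -0.4004], [0.3513, -0.3048]] [ 0.3823 -0.3502  0.032 ]
boxtop side [[0.4084, -0.3047], [0.4102, -0.4043], [0.3612, -0.4049], [0.3564, -0.3099]] [ 0.3841 -0.3559  0.032 ]
```

```bash
python3 - <<'E'
from h import *
a=cv2.imread('pics/scene0.png')[0:290,0:320]; a=cv2.convertScaleAbs(a,alpha=1.6,beta=25);cv2.imwrite('pics/c3.png',cv2.resize(a,None,fx=2,fy=2,interpolation=cv2.INTER_CUBIC))
a=cv2.imread('pics/side0.png')[0:220,70:400]; a=cv2.convertScaleAbs(a,alpha=1.6,beta=25);cv2.imwrite('pics/c4.png',cv2.resize(a,None,fx=2.4,fy=2.4,interpolation=cv2.INTER_CUBIC))
E
```

```text
(no output)
```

View pics/c3.png

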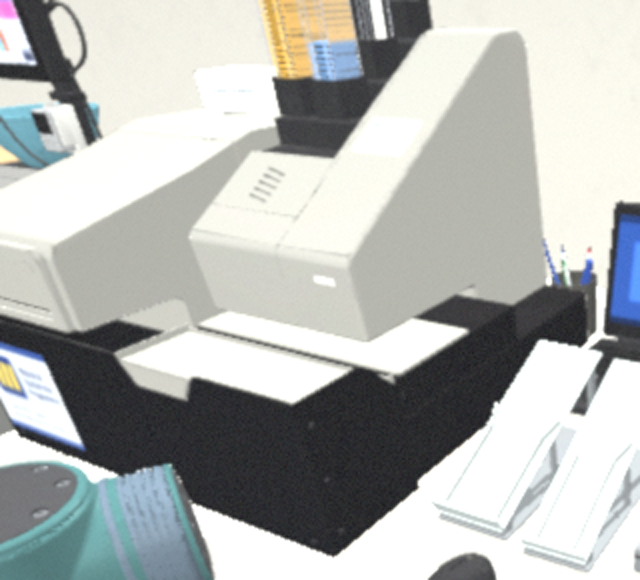

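View pics/c4.png

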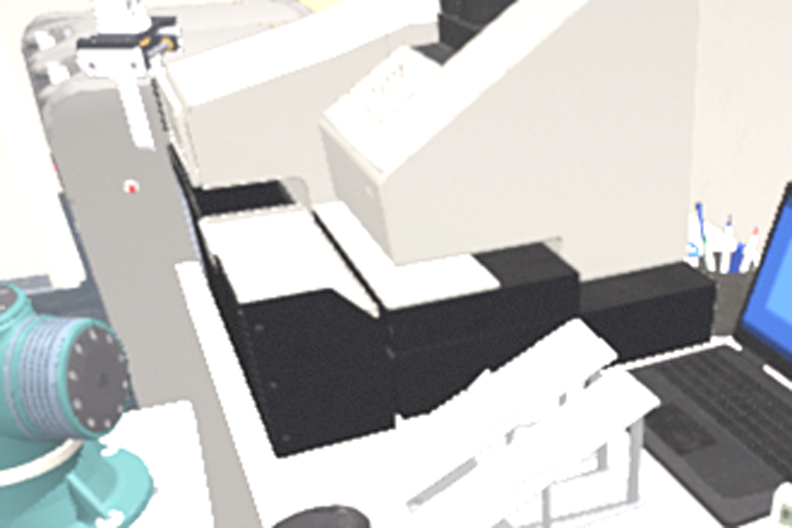

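```bash
python3 - <<'E'
from h import *
s=np.load('pics/scene0.npz');t=np.load('pics/side0.npz')
def tri(p,q):
    P=[]
    for S in (s,t):
        T=S['world_from_camera'];P.append(S['camera_matrix']@np.linalg.inv(T)[:3])
    X=cv2.triangulatePoints(P[0],P[1],np.array(p,float).reshape(2,1),np.array(q,float).reshape(2,1))[:,0];return (X[:3]/X[3]).round(3)
for n,a,b in [('P1',(335,552),(278,457)),('P2',(298,403),(240,300)),('P3',(368,338),(398,263)),('P4',(350,265),(382,178)),('P5',(70,328),(197,185)),('P6',(60,243),(180,105)),('headback',(540,290),(690,262)),('penbox',(585,292),(713,285)),('step',(395,375),(378,312)),('baseRtop',(515,300),(578,272))]:
    print(n,tri((a[0]/2,a[1]/2),(70+b[0]/2.4,b[1]/2.4)))
E
```

```text
P1 [ 0.229 -0.015  0.007]
P2 [ 0.229 -0.024  0.192]
P3 [0.401 0.073 0.164]
P4 [0.394 0.069 0.258]
P5 [0.222 0.335 0.194]
P6 [0.224 0.283 0.299]
headback [0.815 0.125 0.073]
penbox [0.781 0.012 0.097]
step [ 0.357 -0.01   0.153]
baseRtop [ 0.587 -0.001  0.155]
```

servo_tool(
  rows=[
    [[0,0,-0.5],0],
    [[0,0,-1],0],
    [[0,0,-1],0],
  ],
  grip=-1,
)

```text
time: 0.4
tool_pos: [0.1904, 0.5184, 0.2933]
ee_rot: [3.129, 0.001, 2.79]
wrist_force: [0.1, -0.8, 1.6]
width: 0.0938
```

servo_tool(
  rows=[
    [[0,0,-0.5],0.07],
    [[0,0,-1],0.14],
    [[0,0,-1],0.14],
  ],
)

```text
time: 0.65
tool_pos: [0.1901, 0.5175, 0.3738]
ee_rot: [3.128, -0.002, 2.567]
wrist_force: [-0.3, -0.4, 1.3]
width: 0.0939
```

```bash
cat >> h.py <<'E'
from scipy.spatial.transform import Rotation as Ro
def plan(tgt,yawdeg=None,o=None):
    o=o or robot.get_obs();R=Ro.from_euler('xyz',o['ee_rot']).as_matrix()
    d=R.T@(np.asarray(tgt)-o['tool_pos']);y=np.degrees(o['ee_rot'][2])
    print('t',round(o['time'],2),'pos',o['tool_pos'].round(4),'rpy',np.degrees(o['ee_rot']).round(2),'w',round(o['width'],4),'F',o['wrist_force'].round(1))
    print('shift norm',(d/.08).round(3),'turn',None if yawdeg is None else round(-((yawdeg-y+180)%360-180)/90,4))
E
python3 -c "
from h import *
plan([.38,-.35,.36],93)"
```

```text
t 0.65 pos [0.1901 0.5175 0.3738] rpy [ 1.7923e+02 -9.0000e-02  1.4706e+02] w 0.0939 F [-0.3 -0.4  1.3]
shift norm [-7.889 -7.811  0.054] turn 0.6007
```

servo_tool(
  rows=[
    [[-0.35,-0.35,0],0],
    [[-0.7,-0.7,0],0],
    [[-1,-1,0],0],
  ],
)

```text
time: 0.9
tool_pos: [0.2137, 0.4045, 0.3651]
ee_rot: [-3.141, 0.0, 2.571]
wrist_force: [0.1, 0.6, 0.1]
width: 0.0936
```

servo_tool(
  rows=[
    [[-0.35,-0.35,0],0],
    [[-0.7,-0.7,0],0],
    [[-1,-1,0],0],
  ],
)

```text
time: 1.15
tool_pos: [0.2374, 0.2932, 0.3656]
ee_rot: [3.14, 0.001, 2.571]
wrist_force: [0.2, -0.4, 0.3]
width: 0.0943
```

servo_tool(
  rows=[
    [[-0.35,-0.35,0],0],
    [[-0.7,-0.7,0],0],
    [[-1,-1,0],0],
  ],
)

```text
time: 1.4
tool_pos: [0.2613, 0.1827, 0.3656]
ee_rot: [3.14, 0.001, 2.571]
wrist_force: [1.1, -0.7, 0.2]
width: 0.0937
```

servo_tool(
  rows=[
    [[-0.35,-0.35,0],0],
    [[-0.7,-0.7,0],0],
    [[-1,-1,0],0],
  ],
)

```text
time: 1.65
tool_pos: [0.2853, 0.0721, 0.3657]
ee_rot: [3.14, 0.002, 2.57]
wrist_force: [0.8, 0.6, 0.6]
width: 0.0943
```

servo_tool(
  rows=[
    [[-0.35,-0.35,0],0],
    [[-0.7,-0.7,0],0],
    [[-1,-1,0],0],
  ],
)

```text
time: 1.9
tool_pos: [0.3093, -0.0388, 0.3656]
ee_rot: [3.141, 0.002, 2.569]
wrist_force: [0.7, 0.2, 1.1]
width: 0.0939
```

servo_tool(
  rows=[
    [[-0.35,-0.35,0],0],
    [[-0.7,-0.7,0],0],
    [[-1,-1,0],0],
    [[-1,-1,0],0],
  ],
)

```text
time: 2.23
tool_pos: [0.3339, -0.1519, 0.3634]
ee_rot: [-3.14, -0.002, 2.563]
wrist_force: [-0.3, 1.0, -0.7]
width: 0.0939
```

```bash
python3 -c "
from h import *
plan([.38,-.35,.36],93)"
```

```text
t 2.23 pos [ 0.3339 -0.1519  0.3634] rpy [-1.7991e+02 -1.3000e-01  1.4683e+02] w 0.0939 F [-0.3  1.  -0.7]
shift norm [-1.838 -1.757  0.041] turn 0.5981
```

servo_tool(
  rows=[
    [[-0.35,-0.35,0],0.07],
    [[-0.7,-0.7,0],0.14],
    [[-0.9,-0.9,0],0.22],
    [[-0.9,-0.9,0],0.3],
    [[-0.9,-0.9,0],0.38],
    [[-0.9,-0.9,0],0.46],
    [[-0.9,-0.9,0],0.53],
    [[-0.9,-0.9,0],0.6],
    [[-0.9,-0.9,0],0.6],
    [[-0.9,-0.9,0],0.6],
    [[-0.9,-0.9,0],0.6],
  ],
)

```text
time: 3.15
tool_pos: [0.3552, -0.2461, 0.3656]
ee_rot: [3.141, 0.0, 1.631]
wrist_force: [-0.1, -0.8, -0.4]
width: 0.094
```

```bash
python3 -c "
from h import *
plan([.38,-.35,.36],93)
s=snap('wrist','w1.png');print(s['world_from_camera'].round(3).tolist())"
```

```text
t 3.15 pos [ 0.3552 -0.2461  0.3656] rpy [1.7998e+02 1.0000e-02 9.3420e+01] w 0.094 F [-0.1 -0.8 -0.4]
shift norm [-1.315  0.232  0.07 ] turn 0.0047
[[0.998, 0.056, 0.018, 0.35], [0.059, -0.956, -0.287, -0.163], [0.001, 0.288, -0.958, 0.545], [0.0, 0.0, 0.0, 1.0]]
```

View pics/w1.png

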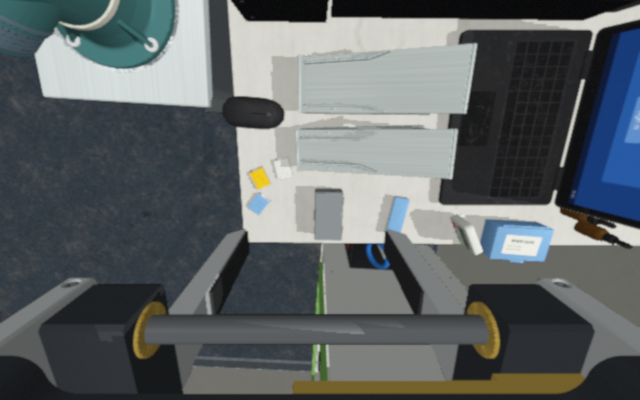

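The wrist view shows everything: the box at (328,213), the mailer at (397,213), the wide chute at x 300–475, and the narrow chute at x 297–458.

```bash
python3 - <<'E'
from h import *
a=cv2.imread('pics/w1.png')[35:245,285:485]; cv2.imwrite('pics/c5.png',cv2.resize(a,None,fx=2.8,fy=2.8,interpolation=cv2.INTER_CUBIC))
E
```

```text
(no output)
```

View pics/c5.png

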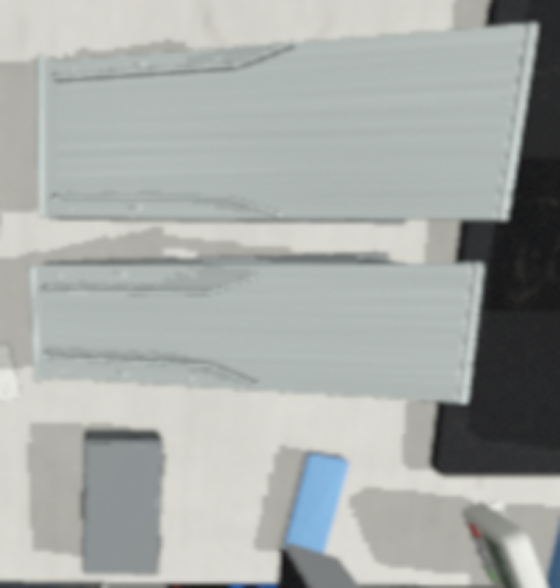

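```bash
python3 - <<'E'
from h import *
w=np.load('pics/w1.npz')
A=lambda u,v,z:ray(w,285+(u-.9)/2.8,35+(v-.9)/2.8,z)[:2].round(4)
a=np.radians(24)
fl=lambda x:.095+x*np.sin(a)
z=fl(.07)
for n,p,q in [('wide',(538,22),(510,219)),('nar',(485,264),(470,403))]:
    P,Q=A(*p,z),A(*q,z);d=P-Q;print(n,'top',P,Q,np.hypot(*d),'yaw',np.degrees(np.arctan2(-d[0],d[1])))
for n,p,q,h in [('wide',(45,58),(47,213),.02),('nar',(36,268),(40,376),.014)]:
    zz=fl(-.18)+h*np.cos(a);P,Q=A(*p,zz),A(*q,zz);d=P-Q;print(n,'stop',P,Q,np.hypot(*d),'yaw',np.degrees(np.arctan2(-d[0],d[1])))
b=np.array([A(*p,.032) for p in [(85,440),(161,440),(157,573),(83,572)]]);print('box',b.tolist(),b.mean(0),cv2.minAreaRect(b.astype(np.float32)))
m=np.array([A(*p,.015) for p in [(308,452),(347,460),(325,556),(287,546)]]);print('mail',m.tolist(),m.mean(0),cv2.minAreaRect(m.astype(np.float32)))
hs=cv2.cvtColor(w['pixels'],cv2.COLOR_RGB2HSV);k=cv2.inRange(hs,(95,90,90),(125,255,255));k[:,:380]=0;k[:,415:]=0;k[:190]=0;k[240:]=0
c=max(cv2.findContours(k,0,1)[0],key=cv2.contourArea);print(cv2.minAreaRect(np.array([ray(w,*p,.015)[:2] for p in c[:,0]],np.float32)))
E
```

```text
wide top [ 0.5596 -0.0583] [ 0.5654 -0.1481] 0.08998711018807085 yaw 3.6954852766720343
nar top [ 0.5572 -0.171 ] [ 0.5641 -0.2444] 0.07372360544628836 yaw 5.370333364008652
wide stop [ 0.3201 -0.0728] [ 0.325  -0.1584] 0.08574013062737892 yaw 3.2762064453064212
nar stop [ 0.3193 -0.1917] [ 0.3247 -0.2603] 0.06881220821918155 yaw 4.500882294406823
box [[0.3566, -0.3025], [0.4078, -0.2995], [0.4133, -0.3971], [0.3608, -0.3994]] [ 0.384625 -0.349625] ((0.3843185007572174, -0.34977826476097107), (0.05254624783992767, 0.09775485843420029), 3.2253577709198)
mail [[0.5131, -0.3066], [0.5412, -0.3108], [0.5364, -0.3842], [0.5077, -0.378]] [ 0.5246 -0.3449] ((0.5247501134872437, -0.34540000557899475), (0.0756218433380127, 0.029085837304592133), 85.67494201660156)
((0.5233110189437866, -0.3441241979598999), (0.06889320909976959, 0.026451915502548218), 83.21869659423828)
```

```bash
python3 -c "
from h import *
plan([.3845,-.350,.12],93.5)"
```

```text
t 3.2 pos [ 0.3551 -0.2462  0.3656] rpy [179.98   0.    93.39] w 0.0939 F [-0.6 -0.1 -0.1]
shift norm [-1.317  0.289  3.07 ] turn -0.0012
```

servo_tool(
  rows=[
    [[-0.4,0.1,0.3],0],
    [[-0.8,0.2,0.7],0],
    [[-1,0.29,1],0],
  ],
)

```text
time: 3.45
tool_pos: [0.3832, -0.327, 0.2848]
ee_rot: [3.14, 0.002, 1.628]
wrist_force: [-0.1, 0.0, -0.2]
width: 0.0941
```

servo_tool(
  rows=[
    [[-0.3,0,0.4],0],
    [[-0.32,0,0.8],0],
    [[-0.32,0,1],0],
    [[-0.32,0,1],0],
    [[-0.32,0,1],0],
  ],
)

```text
time: 3.87
tool_pos: [0.3839, -0.3502, 0.2047]
ee_rot: [-3.14, -0.002, 1.628]
wrist_force: [-0.3, -0.1, 0.6]
width: 0.0944
```

```bash
python3 -c "
from h import *
plan([.3845,-.350,.007],93.5)
s=snap('wrist','w2.png')"
```

```text
t 3.87 pos [ 0.3839 -0.3502  0.2047] rpy [-1.7993e+02 -1.1000e-01  9.3290e+01] w 0.0944 F [-0.3 -0.1  0.6]
shift norm [-2.000e-03  1.100e-02  2.471e+00] turn -0.0023
```

View pics/w2.png

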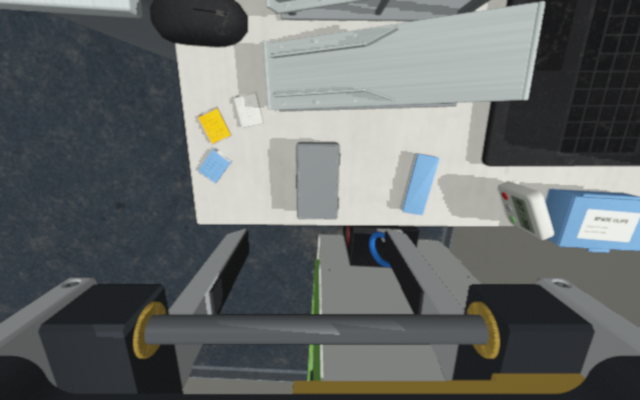

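The box's top face spans (297,142) to (338,218). The mailer is fully visible at (421,184), and the narrow chute spans (267,40) to (542,105). I'll re-measure all three from here.

```bash
python3 - <<'E'
from h import *
a=cv2.imread('pics/w2.png')[0:225,260:555]; cv2.imwrite('pics/c6.png',cv2.resize(a,None,fx=2.6,fy=2.6,interpolation=cv2.INTER_CUBIC))
w=np.load('pics/w2.npz')
hs=cv2.cvtColor(w['pixels'],cv2.COLOR_RGB2HSV);k=cv2.inRange(hs,(95,90,90),(125,255,255));k[:,:390]=0;k[:,450:]=0;k[:140]=0;k[225:]=0
c=max(cv2.findContours(k,0,1)[0],key=cv2.contourArea);print(cv2.minAreaRect(np.array([ray(w,*p,.015)[:2] for p in c[:,0]],np.float32)))
E
```

```text
((0.5228486061096191, -0.3494163453578949), (0.0790443941950798, 0.027874691411852837), 83.58728790283203)
```

View pics/c6.png

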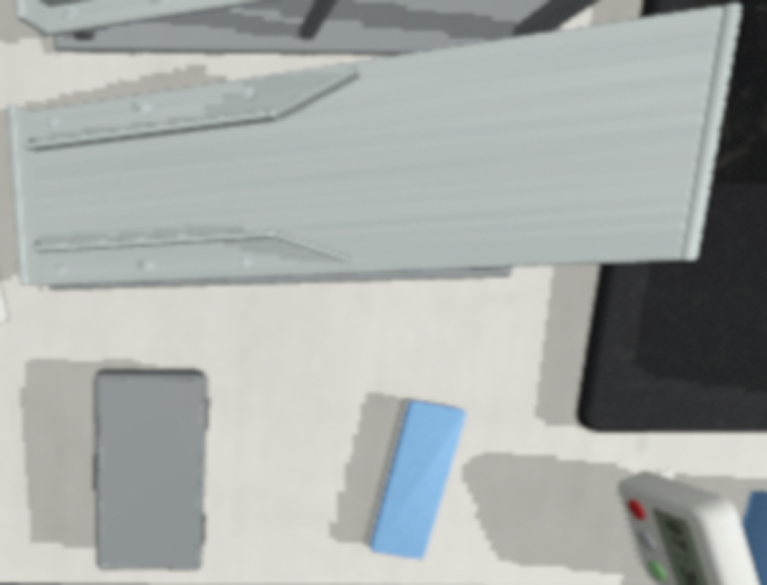

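```bash
python3 - <<'E'
from h import *
w=np.load('pics/w2.npz')
A=lambda u,v,z:ray(w,260+(u-.8)/2.6,(v-.8)/2.6,z)[:2].round(4)
a=np.radians(24);fl=lambda x:.095+x*np.sin(a)
P,Q=A(741,6,fl(.07)),A(697,260,fl(.07));d=P-Q;print('nar top',P,Q,(P+Q)/2,np.hypot(*d),np.degrees(np.arctan2(-d[0],d[1])))
zw=fl(-.068)
# inner wall bottoms at bend (x=-.068) and lower end
for x,p,q in [(-.068,(275,118),(278,234)),(-.17,(32,148),(38,244))]:
    z=fl(x); P,Q=A(*p,z+.0),A(*q,z+.009); print('walls',P,Q,(P+Q)/2)
zz=fl(-.18)+.0128;P,Q=A(14,108,zz),A(24,282,zz);d=P-Q;print('stop',P,Q,(P+Q)/2,np.hypot(*d),np.degrees(np.arctan2(-d[0],d[1])))
b=np.array([A(*p,.032) for p in [(97,371),(206,372),(203,569),(98,567)]]);print('box',b.mean(0),cv2.minAreaRect(b.astype(np.float32)))
m=np.array([A(*p,.015) for p in [(409,400),(464,408),(425,557),(372,549)]]);print('mail',m.mean(0),cv2.minAreaRect(m.astype(np.float32)))
E
```

```text
nar top [ 0.5561 -0.171 ] [ 0.5626 -0.2443] [ 0.55935 -0.20765] 0.07358763483085998 5.0675437766737454
walls [ 0.4248 -0.1973] [ 0.4291 -0.2399] [ 0.42695 -0.2186 ]
walls [ 0.3245 -0.206 ] [ 0.329  -0.2464] [ 0.32675 -0.2262 ]
stop [ 0.318  -0.1925] [ 0.3228 -0.2629] [ 0.3204 -0.2277] 0.07056344662783984 3.9004937423818657
box [ 0.3857   -0.349275] ((0.38624346256256104, -0.34924715757369995), (0.05373646318912506, 0.09928260743618011), 2.439105749130249)
mail [ 0.523725 -0.349125] ((0.5237299799919128, -0.34923550486564636), (0.0801549181342125, 0.029041791334748268), 85.13545989990234)
```

servo_tool(
  rows=[
    [[0,0.0,0.4],0],
    [[0,0.02,0.8],0],
    [[0,0.02,1],0],
  ],
)

```text
time: 4.17
tool_pos: [0.3862, -0.3504, 0.1252]
ee_rot: [3.141, 0.001, 1.629]
wrist_force: [0.1, 1.2, -0.2]
width: 0.094
```

servo_tool(
  rows=[
    [[0,0,0.4],0],
    [[0,0,0.8],0],
    [[0,0,1],0],
    [[0,0,1],0],
  ],
)

```text
time: 4.5
tool_pos: [0.385, -0.3492, 0.0435]
ee_rot: [-3.139, -0.003, 1.628]
wrist_force: [0.2, 0.7, -0.1]
width: 0.0943
```

```bash
python3 -c "
from h import *
plan([.3857,-.3493,.007],93)"
```

```text
t 4.5 pos [ 0.385  -0.3492  0.0435] rpy [-179.85   -0.2    93.3 ] w 0.0943 F [ 0.2  0.7 -0.1]
shift norm [-0.004  0.01   0.456] turn 0.0033
```

servo_tool(
  rows=[
    [[0,0.01,0.2],0],
    [[0,0.01,0.4],0],
    [[0,0.01,0.45],0],
    [[0,0.01,0.45],0],
  ],
)

```text
time: 4.83
tool_pos: [0.3874, -0.3511, 0.0109]
ee_rot: [3.14, 0.001, 1.628]
wrist_force: [0.9, -0.2, 0.2]
width: 0.0941
```

servo_tool(
  rows=[
    [[0,0,0],0],
    [[0,0,0],0],
    [[0,0,0],0],
    [[0,0,0],0],
    [[0,0,0],0],
    [[0,0,0],0],
    [[0,0,0],0],
    [[0,0,0],0],
  ],
  grip=1,
)

```text
time: 5.5
tool_pos: [0.3865, -0.3507, 0.0097]
ee_rot: [-3.141, 0.0, 1.627]
wrist_force: [-0.2, 0.0, 1.5]
width: 0.0548
```

servo_tool(
  rows=[
    [[0,0,-0.4],0],
    [[0,0,-0.8],0],
    [[0,0,-1],0],
    [[0,0,-1],0],
  ],
)

```text
time: 5.83
tool_pos: [0.3887, -0.3527, 0.094]
ee_rot: [3.136, 0.007, 1.627]
wrist_force: [0.3, -0.9, -1.2]
width: 0.0552
```

servo_tool(
  rows=[
    [[0,0,-0.4],0],
    [[0,0,-0.8],-0.07],
    [[0,0,-1],-0.14],
    [[0,0,-1],-0.22],
    [[0,0,-1],-0.29],
    [[0,0,-1],-0.36],
    [[0,0,-1],-0.43],
    [[0,0,-1],-0.5],
    [[0,0,-1],-0.57],
    [[0,0,-1],-0.64],
    [[0,0,-1],-0.71],
    [[0,0,-1],-0.78],
  ],
)

```text
time: 6.83
tool_pos: [0.386, -0.3497, 0.1668]
ee_rot: [3.139, -0.003, 2.858]
wrist_force: [0.1, -0.3, -1.5]
width: 0.0546
```

```bash
python3 -c "
from h import *
plan([.4987,-.108,.22],184.3)"
```

```text
t 6.83 pos [ 0.386  -0.3497  0.1668] rpy [179.86  -0.19 163.76] w 0.0546 F [ 0.1 -0.3 -1.5]
shift norm [-0.505  3.297 -0.659] turn -0.2282
```

servo_tool(
  rows=[
    [[0,0,-0.33],-0.07],
    [[-0.05,0.33,-0.66],-0.14],
    [[-0.1,0.66,-0.66],-0.22],
    [[-0.16,1,-0.66],-0.228],
    [[-0.16,1,-0.66],-0.228],
  ],
)

```text
time: 7.25
tool_pos: [0.4231, -0.2736, 0.2208]
ee_rot: [3.138, 0.0, -3.067]
wrist_force: [0.8, 0.2, -1.3]
width: 0.0548
```

```bash
python3 -c "
from h import *
plan([.4987,-.108,.22],184.3)"
```

```text
t 7.25 pos [ 0.4231 -0.2736  0.2208] rpy [ 1.7977e+02  2.0000e-02 -1.7575e+02] w 0.0548 F [ 0.8  0.2 -1.3]
shift norm [-1.096  1.995  0.019] turn -0.0006
```

servo_tool(
  rows=[
    [[-0.2,0.35,0],0],
    [[-0.4,0.7,0],0],
    [[-0.6,1,0],0],
    [[-0.6,1,0],0],
  ],
)

```text
time: 7.58
tool_pos: [0.4651, -0.1904, 0.22]
ee_rot: [3.137, -0.001, -3.068]
wrist_force: [0.1, -0.3, -1.6]
width: 0.0547
```

```bash
python3 -c "
from h import *
plan([.4987,-.108,.22],184.3)
s=snap('wrist','w3.png');snap('side','s3.png')"
```

```text
t 7.58 pos [ 0.4651 -0.1904  0.22  ] rpy [ 1.7975e+02 -8.0000e-02 -1.7576e+02] w 0.0547 F [ 0.1 -0.3 -1.6]
shift norm [-0.495  0.996  0.003] turn -0.0006
```

View pics/w3.png

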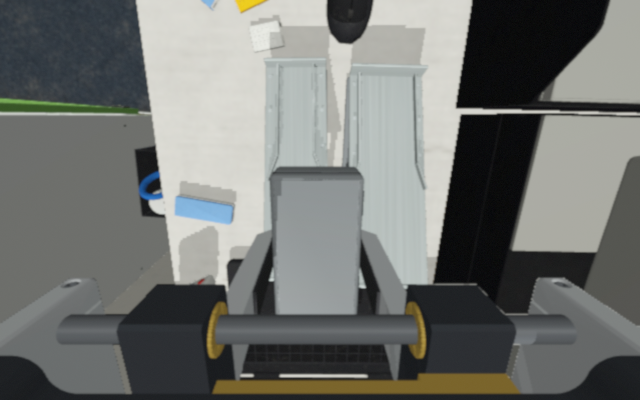

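View pics/s3.png

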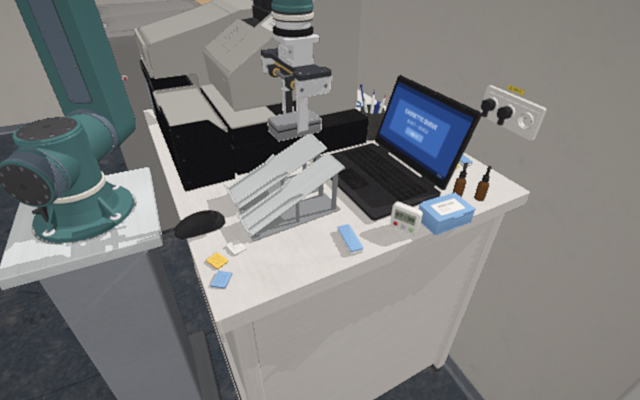

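```bash
python3 - <<'E'
from h import *
a=cv2.imread('pics/w3.png')[50:310,230:450]; cv2.imwrite('pics/c7.png',cv2.resize(a,None,fx=2.3,fy=2.3,interpolation=cv2.INTER_CUBIC))
E
```

```text
(no output)
```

View pics/c7.png

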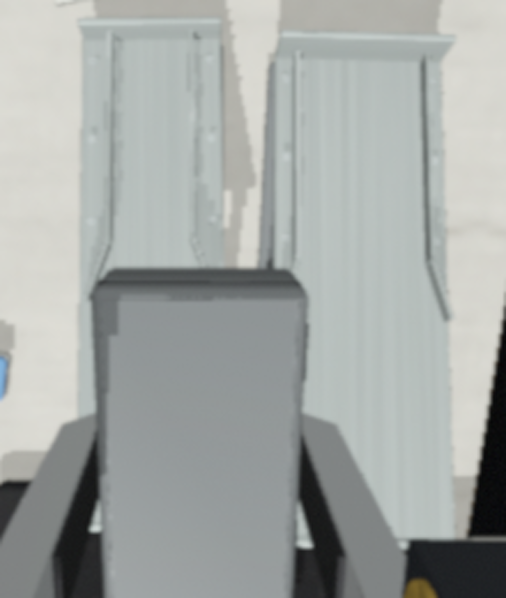

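```bash
python3 - <<'E'
from h import *
w=np.load('pics/w3.npz')
A=lambda u,v,z:ray(w,230+(u-.65)/2.3,50+(v-.65)/2.3,z)[:2].round(4)
a=np.radians(24);fl=lambda x:.095+x*np.sin(a)
for x,l,r in [(-.068,(297,264),(427,262)),(-.172,(301,54),(422,58))]:
    P,Q=A(*l,fl(x)+.009),A(*r,fl(x));print('walls',P,Q,(P+Q)/2,np.hypot(*(P-Q)))
P,Q=A(278,36,fl(-.18)+.018),A(453,40,fl(-.18)+.018);print('stop',P,Q,(P+Q)/2,np.hypot(*(P-Q)))
print('rightflare end x=-38',A(449,320,fl(-.038)+.0),'top right',A(456,540,fl(.07)))
# narrow
P,Q=A(107,242,fl(-.068)),A(193,240,fl(-.068)+.0);print('nar walls',P,Q,(P+Q)/2,np.hypot(*(P-Q)))
# box top edges: underside z
o=robot.get_obs();zb=o['tool_pos'][2]-.0097+.032
P,Q=A(104,300,zb),A(299,300,zb);R,S=A(104,580,zb),A(295,580,zb);print('box',P,Q,R,S,(P+Q)/2,(R+S)/2)
E
```

```text
walls [ 0.432  -0.1442] [ 0.4275 -0.0758] [ 0.42975 -0.11   ] 0.06854786648758661
walls [ 0.3294 -0.1478] [ 0.3253 -0.0819] [ 0.32735 -0.11485] 0.06602741854714599
stop [ 0.3227 -0.1612] [ 0.318  -0.0722] [ 0.32035 -0.1167 ] 0.08912401472106159
rightflare end x=-38 [ 0.4544 -0.064 ] top right [ 0.5541 -0.0586]
nar walls [ 0.4292 -0.2408] [ 0.425  -0.1971] [ 0.4271  -0.21895] 0.043901366721322006
box [ 0.4183 -0.2188] [ 0.4148 -0.1707] [ 0.4994 -0.2162] [ 0.4956 -0.1623] [ 0.41655 -0.19475] [ 0.4975  -0.18925]
```

```bash
python3 -c "
from h import *
plan([.494,-.1065,.15],183.6)"
```

```text
t 7.68 pos [ 0.4637 -0.1938  0.2203] rpy [ 179.93   -0.18 -175.93] w 0.0545 F [ 0.   0.3 -0.7]
shift norm [-0.458  1.06   0.878] turn 0.0052
```

servo_tool(
  rows=[
    [[-0.15,0.35,0],0],
    [[-0.3,0.7,0.1],0],
    [[-0.46,1,0.4],0.004],
    [[-0.46,1,0.8],0.006],
    [[-0.46,1,0.8],0.006],
    [[-0.46,1,0.8],0.006],
  ],
)

```text
time: 8.18
tool_pos: [0.4931, -0.1126, 0.1554]
ee_rot: [3.14, -0.007, -3.083]
wrist_force: [-0.6, -0.9, -1.1]
width: 0.0548
```

servo_tool(
  rows=[
    [[0,0.04,0],0],
    [[0,0.04,0],0],
    [[0,0.04,0],0],
  ],
)

```text
time: 8.43
tool_pos: [0.4961, -0.1101, 0.1607]
ee_rot: [-3.14, 0.004, -3.083]
wrist_force: [-0.0, -0.1, -0.5]
width: 0.0544
```

```bash
python3 -c "
from h import *
plan([.494,-.1065,.127],183.6)
s=snap('wrist','w4.png');snap('side','s4.png')
plan([.494,-.1065,.127],183.6)
for f in ['w4','s4']:
  a=cv2.imread('pics/%s.png'%f); a=a[60:310,230:430] if f=='w4' else a[80:230,200:400]
  cv2.imwrite('pics/%sc.png'%f,cv2.resize(a,None,fx=2.4 if f=='w4' else 3.6,fy=2.4 if f=='w4' else 3.6,interpolation=cv2.INTER_CUBIC))
"
```

```text
t 8.43 pos [ 0.4961 -0.1101  0.1607] rpy [-179.9     0.22 -176.65] w 0.0544 F [-0.  -0.1 -0.5]
shift norm [0.025 0.047 0.421] turn -0.0028
t 8.53 pos [ 0.4958 -0.1097  0.16  ] rpy [-1.7993e+02  1.7000e-01 -1.7663e+02] w 0.0548 F [ 0.1 -0.1 -1.7]
shift norm [0.021 0.042 0.413] turn -0.0026
```

View pics/w4c.png

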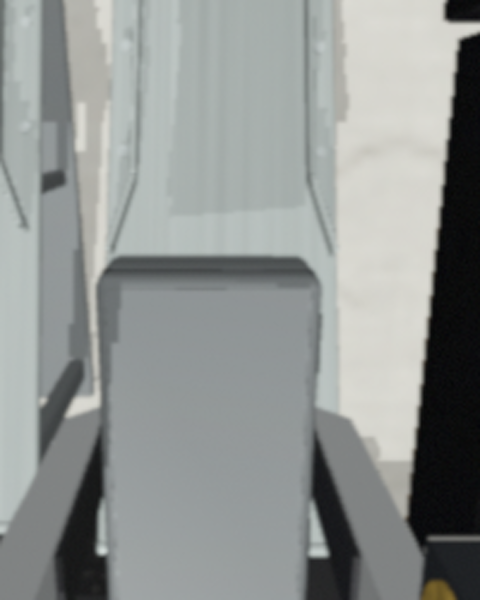

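View pics/s4c.png

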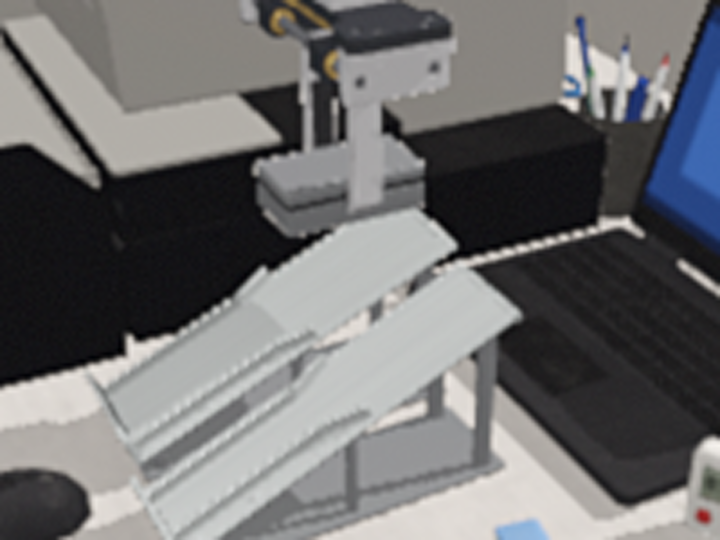

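```bash
python3 - <<'E'
from h import *
w=np.load('pics/w4.npz')
A=lambda u,v,z:ray(w,230+(u-.7)/2.4,60+(v-.7)/2.4,z)[:2].round(4)
a=np.radians(24);fl=lambda x:.095+x*np.sin(a)
P,Q=A(134,180,fl(-.068)+.004),A(308,180,fl(-.068)+.004);print('bend',(P+Q)/2,P-Q)
P,Q=A(112,250,fl(-.038)+.004),A(332,252,fl(-.038)+.004);print('flare',(P+Q)/2,P-Q)
zb=.160-.0097+.032
P,Q=A(109,295,zb),A(315,295,zb);R,S=A(112,580,zb),A(304,580,zb);print('box',(P+Q)/2,(R+S)/2,P-Q)
print(A(98,285,zb-.01),A(321,285,zb-.01), 'front',A(212,272,zb))
E
```

```text
bend [ 0.42965 -0.11015] [ 0.0039 -0.0673]
flare [ 0.45515 -0.1084 ] [ 0.0041 -0.0838]
box [ 0.44895 -0.11305] [ 0.52875 -0.10935] [ 0.0029 -0.0491]
[ 0.4504 -0.1418] [ 0.4471 -0.0855] front [ 0.4434 -0.1133]
```

servo_tool(
  rows=[
    [[0,0.05,0],0],
    [[0,0.05,0.15],0],
    [[0,0.05,0.3],0],
    [[0,0.05,0.37],0],
    [[0,0.05,0.37],0],
    [[0,0.05,0.37],0],
  ],
)

```text
time: 9.03
tool_pos: [0.4943, -0.1046, 0.1276]
ee_rot: [3.141, -0.002, -3.082]
wrist_force: [-0.4, 0.1, -2.7]
width: 0.055
```

servo_tool(
  rows=[
    [[0,0,0.03],0],
    [[0,0,0.06],0],
    [[0,0,0.09],0],
    [[0,0,0.12],0],
  ],
)

```text
time: 9.37
tool_pos: [0.4945, -0.105, 0.121]
ee_rot: [-3.141, 0.0, -3.082]
wrist_force: [-6.4, 0.4, 7.1]
width: 0.0549
```

servo_tool(
  rows=[
    [[0,0,0.03],0],
    [[0,0,0.06],0],
    [[0,0,0.09],0],
    [[0,0,0.09],0],
  ],
)

```text
time: 9.7
tool_pos: [0.4944, -0.105, 0.1132]
ee_rot: [-3.141, -0.0, -3.082]
wrist_force: [-3.9, 1.1, 4.8]
width: 0.055
```

```bash
python3 -c "
from h import *
plan([.494,-.1065,.107],183.6)
snap('side','s5.png')
a=cv2.imread('pics/s5.png')[80:230,200:400]
cv2.imwrite('pics/s5c.png',cv2.resize(a,None,fx=3.6,fy=3.6,interpolation=cv2.INTER_CUBIC))
"
```

```text
t 9.7 pos [ 0.4944 -0.105   0.1132] rpy [-1.7997e+02 -1.0000e-02 -1.7658e+02] w 0.055 F [-3.9  1.1  4.8]
shift norm [ 0.005 -0.018  0.077] turn -0.002
```

View pics/s5c.png

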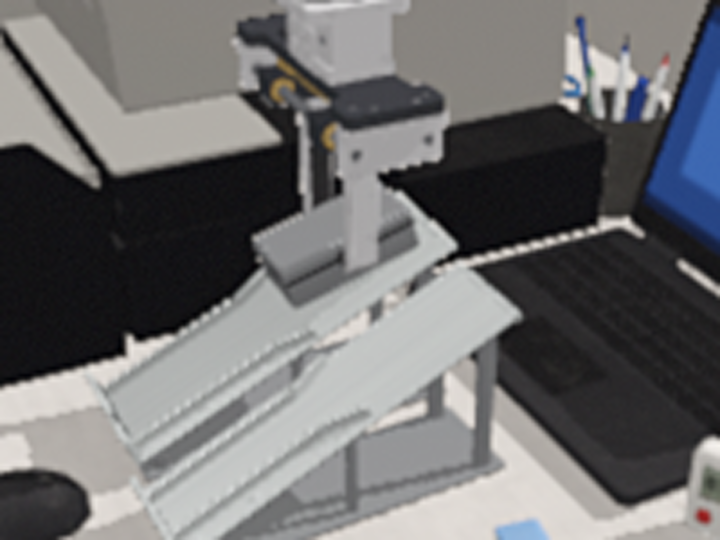

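The box has swung in the grip and now lies almost parallel to the floor. I'll lower a few more millimetres.

servo_tool(
  rows=[
    [[0,0,0.03],0],
    [[0,0,0.05],0],
    [[0,0,0.05],0],
    [[0,0,0.05],0],
  ],
)

```text
time: 10.08
tool_pos: [0.4948, -0.1052, 0.1092]
ee_rot: [-3.141, 0.001, -3.082]
wrist_force: [-4.5, 0.2, 5.8]
width: 0.055
```

```bash
python3 -c "
from h import *
plan([.494,-.1065,.107],183.6)
snap('side','s6.png')
a=cv2.imread('pics/s6.png')[120:190,240:360]
cv2.imwrite('pics/s6c.png',cv2.resize(a,None,fx=6,fy=6,interpolation=cv2.INTER_CUBIC))
"
```

```text
t 10.08 pos [ 0.4948 -0.1052  0.1092] rpy [-1.7995e+02  4.0000e-02 -1.7658e+02] w 0.055 F [-4.5  0.2  5.8]
shift norm [ 0.011 -0.016  0.027] turn -0.002
```

View pics/s6c.png

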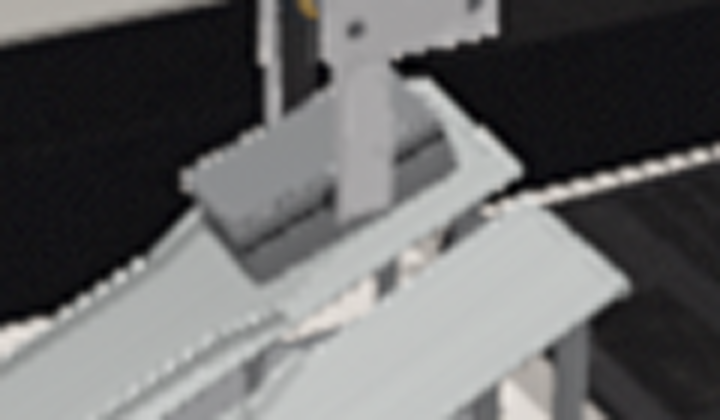

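servo_tool(
  rows=[
    [[0,0,0.02],0],
    [[0,0,0.03],0],
    [[0,0,0.03],0],
  ],
)

```text
time: 10.38
tool_pos: [0.495, -0.1052, 0.1068]
ee_rot: [-3.141, 0.001, -3.082]
wrist_force: [-3.5, 0.1, 5.3]
width: 0.0546
```

servo_tool(
  rows=[
    [[0,0,0],0],
    [[0,0,0],0],
    [[0,0,0],0],
    [[0,0,0],0],
    [[0,0,0],0],
    [[0,0,0],0],
    [[0,0,0],0],
    [[0,0,0],0],
  ],
  grip=-1,
)

```text
time: 11.05
tool_pos: [0.4948, -0.1048, 0.1054]
ee_rot: [3.141, -0.0, -3.082]
wrist_force: [-0.4, -0.1, -0.3]
width: 0.0941
```

```bash
python3 -c "
from h import *
plan([.494,-.1065,.107],183.6)
snap('side','s7.png')
a=cv2.imread('pics/s7.png')[80:280,200:400]
cv2.imwrite('pics/s7c.png',cv2.resize(a,None,fx=3,fy=3,interpolation=cv2.INTER_CUBIC))
"
```

```text
t 11.05 pos [ 0.4948 -0.1048  0.1054] rpy [ 1.7999e+02 -1.0000e-02 -1.7657e+02] w 0.0941 F [-0.4 -0.1 -0.3]
shift norm [ 0.011 -0.021 -0.02 ] turn -0.0019
```

View pics/s7c.png

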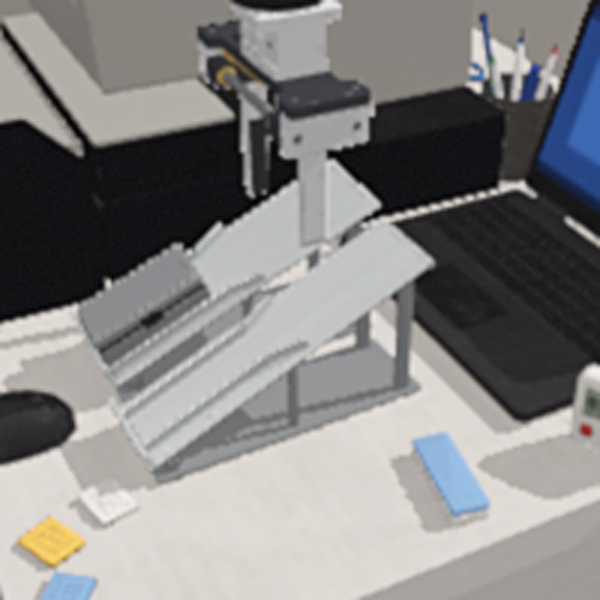

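The box slid down by itself and sits at the stop. Next is the mailer; first I'll check how close the timer is.

servo_tool(
  rows=[
    [[0,0,-0.4],0],
    [[0,0,-0.8],0],
    [[0,0,-1],0.07],
    [[0,0,-1],0.14],
    [[0,0,-1],0.21],
  ],
  grip=-0.3,
)

```text
time: 11.52
tool_pos: [0.4958, -0.1052, 0.1877]
ee_rot: [-3.142, 0.004, 2.866]
wrist_force: [-0.5, -0.3, -0.5]
width: 0.0644
```

```bash
python3 -c "
from h import *
w=np.load('pics/w2.npz')
print([ray(w,*p,z).round(3) for p,z in [((500,186),.067),((527,238),.06),((540,243),.0)]])
plan([.5235,-.349,.2],84.5)"
```

```text
[array([ 0.596, -0.334,  0.067]), array([ 0.651, -0.4  ,  0.06 ]), array([ 0.723, -0.431,  0.   ])]
t 11.52 pos [ 0.4958 -0.1052  0.1877] rpy [-179.99    0.24  164.21] w 0.0644 F [-0.5 -0.3 -0.5]
shift norm [-1.162 -2.839 -0.149] turn 0.8857
```

servo_tool(
  rows=[
    [[-0.15,-0.35,-0.1],0.07],
    [[-0.3,-0.7,-0.15],0.14],
    [[-0.41,-1,-0.15],0.22],
    [[-0.41,-1,-0.15],0.29],
    [[-0.41,-1,-0.15],0.36],
    [[-0.41,-1,-0.15],0.43],
    [[-0.41,-1,-0.15],0.5],
    [[-0.41,-1,-0.15],0.57],
    [[-0.41,-1,-0.15],0.64],
    [[-0.41,-1,-0.15],0.71],
    [[-0.41,-1,-0.15],0.78],
    [[-0.41,-1,-0.15],0.85],
  ],
)

```text
time: 12.52
tool_pos: [0.505, -0.1907, 0.1974]
ee_rot: [-3.142, -0.0, 1.531]
wrist_force: [0.2, 0.5, 0.0]
width: 0.0614
```

```bash
python3 -c "
from h import *
plan([.5235,-.349,.2],84.5)"
```

```text
t 12.52 pos [ 0.505  -0.1907  0.1974] rpy [-1.800e+02 -1.000e-02  8.771e+01] w 0.0614 F [0.2 0.5 0. ]
shift norm [-1.968  0.31  -0.033] turn 0.0357
```

servo_tool(
  rows=[
    [[-0.4,0.1,0],0.035],
    [[-0.8,0.2,0],0.035],
    [[-1,0.31,0],0.035],
  ],
)

```text
time: 12.77
tool_pos: [0.5269, -0.2742, 0.1973]
ee_rot: [-3.142, 0.002, 1.48]
wrist_force: [0.8, -1.1, 0.2]
width: 0.0609
```

servo_tool(
  rows=[
    [[-0.4,0,0],0],
    [[-0.6,0,0],0],
    [[-0.6,0,0],0],
    [[-0.6,0,0],0],
  ],
)

```text
time: 13.1
tool_pos: [0.5225, -0.3195, 0.1971]
ee_rot: [-3.141, -0.001, 1.48]
wrist_force: [-0.5, 0.2, 0.4]
width: 0.0612
```

```bash
python3 -c "
from h import *
plan([.5235,-.349,.2],84.5)
w=snap('wrist','w8.png')
hs=cv2.cvtColor(w['pixels'],cv2.COLOR_RGB2HSV);k=cv2.inRange(hs,(95,90,90),(125,255,255))
for c in cv2.findContours(k,0,1)[0]:
  if cv2.contourArea(c)>200: print(cv2.boundingRect(c),cv2.minAreaRect(np.array([ray(w,*p,.015)[:2] for p in c[:,0]],np.float32)))
plan([.5235,-.349,.2],84.5)
"
```

```text
t 13.1 pos [ 0.5225 -0.3195  0.1971] rpy [-1.7997e+02 -8.0000e-02  8.4790e+01] w 0.0612 F [-0.5  0.2  0.4]
shift norm [-0.366  0.047 -0.037] turn 0.0032
(106, 199, 28, 28) ((0.2522273063659668, -0.33905813097953796), (0.03391220420598984, 0.02737455815076828), 54.82814025878906)
(453, 180, 107, 66) ((0.7744386792182922, -0.3900640308856964), (0.09186284989118576, 0.13983093202114105), 89.83927154541016)
(309, 173, 22, 57) ((0.5243144035339355, -0.3487021327018738), (0.07924698293209076, 0.02688106894493103), 83.19865417480469)
(587, 0, 53, 142) ((0.8828737139701843, -0.22793900966644287), (0.06213914975523949, 0.17359165847301483), 12.946948051452637)
t 13.15 pos [ 0.5227 -0.3187  0.1974] rpy [-1.7999e+02 -7.0000e-02  8.4860e+01] w 0.0609 F [-0.3  0.2  0.6]
shift norm [-0.376  0.044 -0.033] turn 0.004
```

View pics/w8.png

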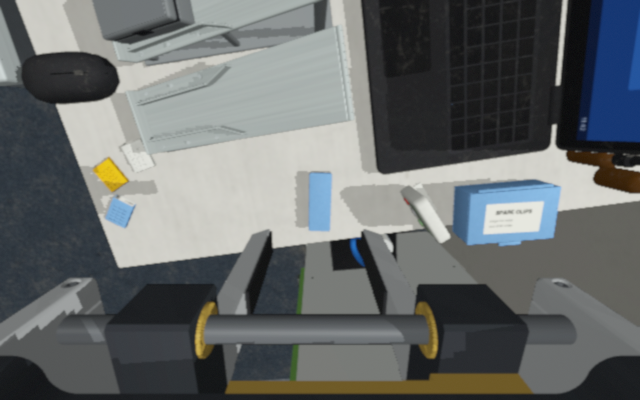

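servo_tool(
  rows=[
    [[-0.2,0.03,0.3],0.01],
    [[-0.37,0.05,0.7],0.015],
    [[-0.37,0.05,1],0.015],
    [[-0.37,0.05,1],0.015],
  ],
)

```text
time: 13.48
tool_pos: [0.5214, -0.3457, 0.1109]
ee_rot: [-3.132, -0.007, 1.459]
wrist_force: [-1.2, 0.4, -0.8]
width: 0.0608
```

servo_tool(
  rows=[
    [[0,0,0.4],0],
    [[0,0,0.8],0],
    [[0,0,1],0],
    [[0,0,1],0],
    [[0,0,1],0],
  ],
)

```text
time: 13.9
tool_pos: [0.5246, -0.348, 0.0384]
ee_rot: [3.142, -0.001, 1.459]
wrist_force: [0.4, 0.7, 0.4]
width: 0.0615
```

```bash
python3 -c "
from h import *
plan([.524,-.349,.0055],83.5)
snap('scene','sc9.png')
plan([.524,-.349,.0055],83.5)
a=cv2.imread('pics/sc9.png')[170:290,310:440]
cv2.imwrite('pics/sc9c.png',cv2.resize(a,None,fx=4.5,fy=4.5,interpolation=cv2.INTER_CUBIC))
"
```

```text
t 13.9 pos [ 0.5246 -0.348   0.0384] rpy [ 1.80e+02 -3.00e-02  8.36e+01] w 0.0615 F [0.4 0.7 0.4]
shift norm [-0.014 -0.006  0.411] turn 0.0012
t 13.95 pos [ 0.5255 -0.349   0.0399] rpy [1.7984e+02 8.0000e-02 8.3590e+01] w 0.0609 F [-0.8  0.3  0.1]
shift norm [-0.002 -0.02   0.43 ] turn 0.001
```

View pics/sc9c.png

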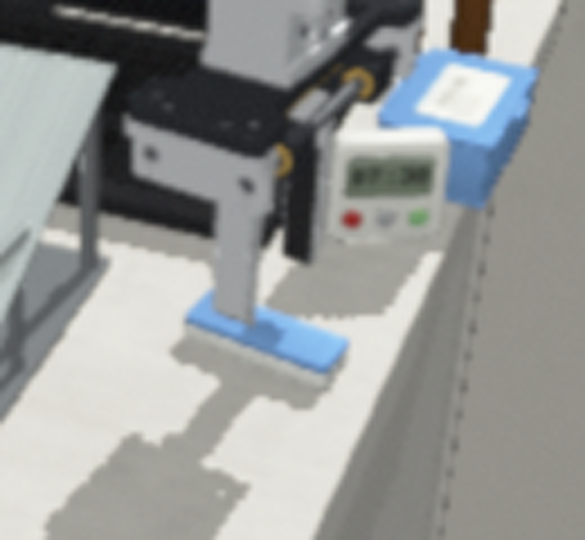

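servo_tool(
  rows=[
    [[0,-0.01,0.2],0],
    [[0,-0.01,0.35],0],
    [[0,-0.01,0.42],0],
    [[0,-0.01,0.42],0],
    [[0,-0.01,0.42],0],
  ],
)

```text
time: 14.37
tool_pos: [0.5235, -0.349, 0.0042]
ee_rot: [3.141, -0.0, 1.458]
wrist_force: [-0.4, -0.6, 1.0]
width: 0.0614
```

servo_tool(
  rows=[
    [[0,0,0],0],
    [[0,0,0],0],
  ],
)

```text
time: 14.53
tool_pos: [0.5239, -0.3495, 0.0049]
ee_rot: [3.14, 0.001, 1.458]
wrist_force: [0.6, -0.2, -0.6]
width: 0.0609
```

servo_tool(
  rows=[
    [[0,0,0],0],
    [[0,0,0],0],
    [[0,0,0],0],
    [[0,0,0],0],
    [[0,0,0],0],
    [[0,0,0],0],
    [[0,0,0],0],
    [[0,0,0],0],
  ],
  grip=1,
)

```text
time: 15.2
tool_pos: [0.5234, -0.3491, 0.0039]
ee_rot: [3.141, -0.0, 1.458]
wrist_force: [0.4, -0.5, 0.4]
width: 0.03
```

servo_tool(
  rows=[
    [[0,0,-0.3],0],
    [[0,0,-0.7],0],
    [[0,0,-1],0],
    [[0,0,-1],0],
  ],
)

```text
time: 15.53
tool_pos: [0.5263, -0.3514, 0.0908]
ee_rot: [3.132, 0.006, 1.458]
wrist_force: [1.0, -1.4, 0.9]
width: 0.0294
```

servo_tool(
  rows=[
    [[0,0,-0.4],0],
    [[0,0,-0.8],0],
    [[0,0,-1],0],
    [[0,0,-1],0],
  ],
)

```text
time: 15.87
tool_pos: [0.5251, -0.3504, 0.1684]
ee_rot: [3.134, 0.004, 1.458]
wrist_force: [-0.0, -0.0, -0.4]
width: 0.0299
```

```bash
python3 -c "
from h import *
plan([.495,-.213,.21],184.7)"
```

```text
t 15.87 pos [ 0.5251 -0.3504  0.1684] rpy [179.59   0.25  83.52] w 0.0299 F [-0.  -0.  -0.4]
shift norm [ 1.662 -0.564 -0.531] turn -1.1242
```

servo_tool(
  rows=[
    [[0,0,-0.3],-0.07],
    [[0,0,-0.5],-0.14],
    [[0.3,0,-0.5],-0.22],
    [[0.6,-0.2,-0.5],-0.29],
    [[0.8,-0.3,-0.5],-0.36],
    [[0.8,-0.3,-0.5],-0.43],
    [[0.8,-0.3,-0.5],-0.5],
    [[0.8,-0.3,-0.5],-0.57],
    [[0.8,-0.3,-0.5],-0.64],
    [[0.8,-0.3,-0.5],-0.71],
    [[0.8,-0.3,-0.5],-0.78],
    [[0.8,-0.3,-0.5],-0.86],
  ],
)

```text
time: 16.87
tool_pos: [0.5059, -0.2822, 0.2005]
ee_rot: [3.14, -0.005, 2.814]
wrist_force: [-0.7, 0.1, -1.1]
width: 0.0298
```

servo_tool(
  rows=[
    [[0,0,0],-0.07],
    [[0,0,0],-0.14],
    [[0,0,0],-0.22],
    [[0,0,0],-0.26],
    [[0,0,0],-0.26],
    [[0,0,0],-0.26],
  ],
)

```text
time: 17.37
tool_pos: [0.506, -0.2823, 0.2014]
ee_rot: [3.139, -0.003, -3.069]
wrist_force: [-0.4, 0.4, -0.6]
width: 0.0293
```

```bash
python3 -c "
from h import *
plan([.495,-.213,.15],184.7)
snap('wrist','w10.png')
plan([.495,-.213,.15],184.7)"
```

```text
t 17.37 pos [ 0.506  -0.2823  0.2014] rpy [ 1.7986e+02 -1.6000e-01 -1.7582e+02] w 0.0293 F [-0.4  0.4 -0.6]
shift norm [0.073 0.873 0.645] turn -0.0058
t 17.42 pos [ 0.5062 -0.2824  0.2019] rpy [ 1.7989e+02 -1.3000e-01 -1.7581e+02] w 0.0295 F [-1.1 -0.5 -0.3]
shift norm [0.075 0.874 0.651] turn -0.0057
```

View pics/w10.png

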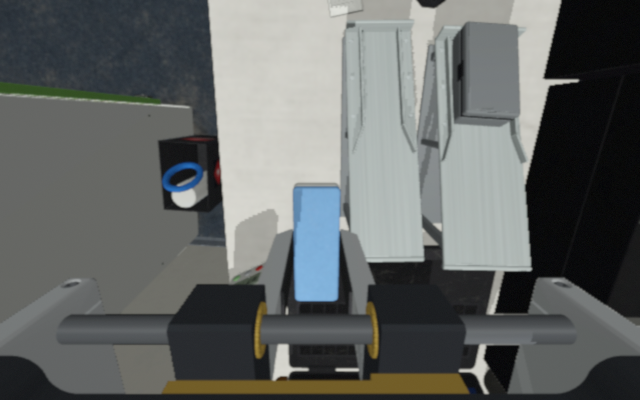

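servo_tool(
  rows=[
    [[0,0.3,0],-0.005],
    [[0.04,0.6,0.1],-0.005],
    [[0.07,0.87,0.4],-0.005],
    [[0.07,0.87,0.65],-0.005],
    [[0.07,0.87,0.65],-0.005],
    [[0.07,0.87,0.65],-0.005],
    [[0.07,0.87,0.65],-0.005],
  ],
)

```text
time: 18.0
tool_pos: [0.4964, -0.2144, 0.1527]
ee_rot: [-3.141, 0.001, -3.06]
wrist_force: [-0.4, 0.1, -0.8]
width: 0.0299
```

```bash
python3 -c "
from h import *
plan([.495,-.213,.15],184.7)
snap('wrist','w11.png')
plan([.495,-.213,.15],184.7)
a=cv2.imread('pics/w11.png')[40:310,240:400]
cv2.imwrite('pics/w11c.png',cv2.resize(a,None,fx=2.2,fy=2.2,interpolation=cv2.INTER_CUBIC))
"
```

```text
t 18.0 pos [ 0.4964 -0.2144  0.1527] rpy [-1.7996e+02  5.0000e-02 -1.7532e+02] w 0.0299 F [-0.4  0.1 -0.8]
shift norm [0.016 0.019 0.033] turn -0.0002
t 18.05 pos [ 0.4967 -0.2147  0.1533] rpy [-1.7992e+02  1.1000e-01 -1.7533e+02] w 0.0294 F [-0.8 -0.7 -1.2]
shift norm [0.02  0.023 0.041] turn -0.0003
```

View pics/w11c.png

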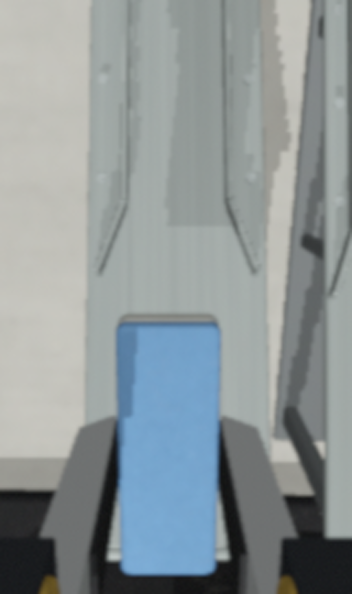

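```bash
python3 - <<'E'
from h import *
w=np.load('pics/w11.npz')
A=lambda u,v,z:ray(w,240+(u-.6)/2.2,40+(v-.6)/2.2,z)[:2].round(4)
a=np.radians(24);fl=lambda x:.095+x*np.sin(a)
for n,x,l,r in [('low',-.14,(128,20),(221,20)),('bend',-.068,(125,200),(228,198)),('flare',-.038,(100,272),(255,270)),('top',.07,(107,558),(230,559))]:
    z=fl(x)+(.004 if x<0 else 0);P,Q=A(*l,z),A(*r,z);print(n,P,Q,(P+Q)/2,np.hypot(*(P-Q)))
zb=.153-.0042+.015
P,Q=A(118,325,zb),A(219,325,zb);R,S=A(123,573,zb),A(215,573,zb);print('mail',P,Q,R,S,(P+Q)/2,(R+S)/2,(P+Q+R+S)/4)
E
```

```text
low [ 0.3555 -0.2443] [ 0.3524 -0.2053] [ 0.35395 -0.2248 ] 0.03912301113155783
bend [ 0.4274 -0.2392] [ 0.4232 -0.1973] [ 0.4253  -0.21825] 0.04210997506529776
flare [ 0.4557 -0.2467] [ 0.4498 -0.1846] [ 0.45275 -0.21565] 0.062379644115688915
top [ 0.5607 -0.2345] [ 0.5572 -0.1866] [ 0.55895 -0.21055] 0.04802770034053264
mail [ 0.4561 -0.2331] [ 0.4538 -0.205 ] [ 0.537  -0.2268] [ 0.5346 -0.1977] [ 0.45495 -0.21905] [ 0.5358  -0.21225] [ 0.495375 -0.21565 ]
```

servo_tool(
  rows=[
    [[0,0.04,0.1],0],
    [[0,0.04,0.25],0],
    [[0,0.04,0.36],0],
    [[0,0.04,0.36],0],
    [[0,0.04,0.36],0],
  ],
)

```text
time: 18.47
tool_pos: [0.4949, -0.2103, 0.1216]
ee_rot: [3.14, -0.002, -3.059]
wrist_force: [-0.1, -0.0, -0.8]
width: 0.0297
```

servo_tool(
  rows=[
    [[0,0,0.03],0],
    [[0,0,0.06],0],
    [[0,0,0.09],0],
    [[0,0,0.1],0],
  ],
)

```text
time: 18.8
tool_pos: [0.4958, -0.2109, 0.1166]
ee_rot: [-3.14, 0.001, -3.059]
wrist_force: [-4.0, 0.8, 5.5]
width: 0.0296
```

servo_tool(
  rows=[
    [[0,0,0.03],0],
    [[0,0,0.06],0],
    [[0,0,0.08],0],
    [[0,0,0.08],0],
  ],
)

```text
time: 19.13
tool_pos: [0.4959, -0.211, 0.1103]
ee_rot: [-3.14, 0.001, -3.059]
wrist_force: [-2.2, 0.7, 5.2]
width: 0.0299
```

```bash
python3 -c "
from h import *
plan([.494,-.2125,.105],184.7)
snap('side','s12.png')
a=cv2.imread('pics/s12.png')[110:210,240:370]
cv2.imwrite('pics/s12c.png',cv2.resize(a,None,fx=5.5,fy=5.5,interpolation=cv2.INTER_CUBIC))
"
```

```text
t 19.13 pos [ 0.4959 -0.211   0.1103] rpy [-1.7992e+02  8.0000e-02 -1.7527e+02] w 0.0299 F [-2.2  0.7  5.2]
shift norm [ 0.025 -0.017  0.066] turn 0.0004
```

View pics/s12c.png

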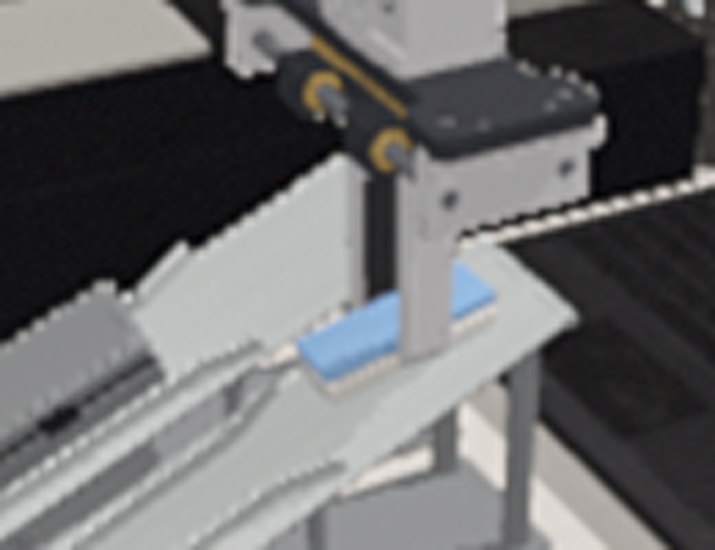

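The mailer is turning in the grip but isn't quite parallel yet, so I'll keep lowering gently.

servo_tool(
  rows=[
    [[0,0,0.02],0],
    [[0,0,0.04],0],
    [[0,0,0.05],0],
    [[0,0,0.05],0],
  ],
)

```text
time: 19.52
tool_pos: [0.4962, -0.211, 0.1065]
ee_rot: [-3.14, 0.002, -3.059]
wrist_force: [-2.4, 1.3, 6.2]
width: 0.0299
```

```bash
python3 -c "
from h import *
plan([.494,-.2125,.105],184.7)
snap('side','s13.png')
a=cv2.imread('pics/s13.png')[110:210,240:370]
cv2.imwrite('pics/s13c.png',cv2.resize(a,None,fx=5.5,fy=5.5,interpolation=cv2.INTER_CUBIC))
"
```

```text
t 19.52 pos [ 0.4962 -0.211   0.1065] rpy [-1.7991e+02  1.2000e-01 -1.7527e+02] w 0.0299 F [-2.4  1.3  6.2]
shift norm [ 0.029 -0.016  0.019] turn 0.0003
```

View pics/s13c.png

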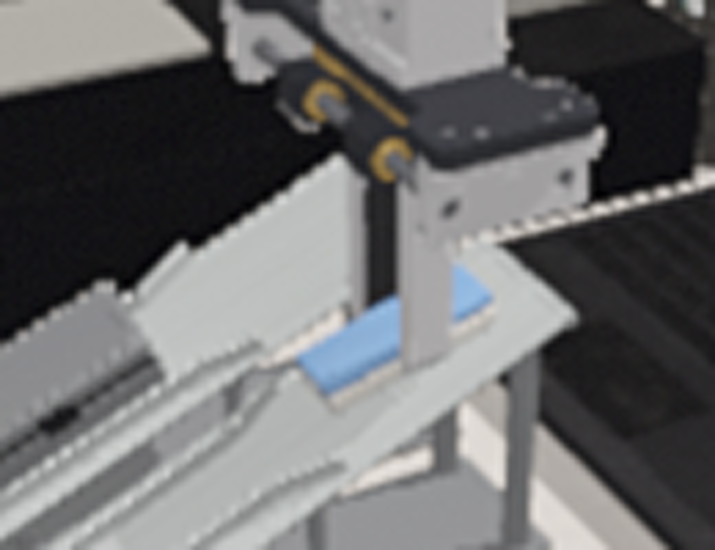

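servo_tool(
  rows=[
    [[0,0,0.015],0],
    [[0,0,0.025],0],
    [[0,0,0.025],0],
  ],
)

```text
time: 19.82
tool_pos: [0.4964, -0.211, 0.1046]
ee_rot: [-3.14, 0.003, -3.059]
wrist_force: [-1.9, 1.2, 6.5]
width: 0.0298
```

servo_tool(
  rows=[
    [[0,0,0],0],
    [[0,0,0],0],
    [[0,0,0],0],
    [[0,0,0],0],
    [[0,0,0],0],
    [[0,0,0],0],
    [[0,0,0],0],
    [[0,0,0],0],
  ],
  grip=-0.4,
)

```text
time: 20.48
tool_pos: [0.4956, -0.2106, 0.1025]
ee_rot: [3.141, -0.0, -3.059]
wrist_force: [-0.8, -0.1, 0.1]
width: 0.0658
```

```bash
python3 -c "
from h import *
plan([.494,-.2125,.105],184.7)
snap('side','s14.png')
a=cv2.imread('pics/s14.png')[110:260,200:400]
cv2.imwrite('pics/s14c.png',cv2.resize(a,None,fx=3.8,fy=3.8,interpolation=cv2.INTER_CUBIC))
"
```

```text
t 20.48 pos [ 0.4956 -0.2106  0.1025] rpy [ 1.7999e+02 -1.0000e-02 -1.7526e+02] w 0.0658 F [-0.8 -0.1  0.1]
shift norm [ 0.022 -0.023 -0.031] turn 0.0004
```

View pics/s14c.png

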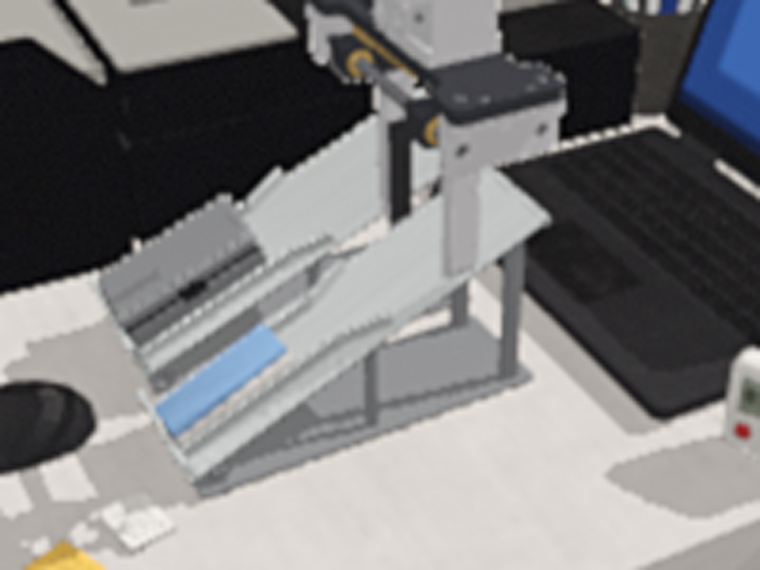

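The mailer slid down too. I'll lift clear and check both.

servo_tool(
  rows=[
    [[0,0,-0.4],0],
    [[0,0,-0.8],0],
    [[0,0,-1],0],
    [[0,0,-1],0],
    [[0,0,-1],0],
  ],
)

```text
time: 20.95
tool_pos: [0.4961, -0.2108, 0.1834]
ee_rot: [-3.14, 0.002, -3.059]
wrist_force: [-0.0, -1.2, 0.2]
width: 0.0658
```

servo_tool(
  rows=[
    [[0,0,-0.4],0],
    [[0,0,-0.8],0],
    [[0,0,-1],0],
    [[0,0,-1],0],
    [[0,0,-1],0],
    [[0,0,-1],0],
    [[0,0,-1],0],
    [[0,0,-1],0],
  ],
)

```text
time: 21.62
tool_pos: [0.4949, -0.2102, 0.2601]
ee_rot: [3.139, -0.004, -3.059]
wrist_force: [-0.7, 0.4, 0.6]
width: 0.0655
```

```bash
python3 -c "
from h import *
snap('wrist','w15.png');snap('scene','sc15.png')
a=cv2.imread('pics/w15.png')[0:260,200:520]
b=cv2.imread('pics/sc15.png')[155:285,200:430]
cv2.imwrite('pics/w15c.png',cv2.resize(a,None,fx=2.3,fy=2.3,interpolation=cv2.INTER_CUBIC))
cv2.imwrite('pics/sc15c.png',cv2.resize(b,None,fx=3.4,fy=3.4,interpolation=cv2.INTER_CUBIC))
print(robot.get_obs()['time'],robot.get_obs()['tool_pos'])
"
```

```text
21.7167 [ 0.49521777 -0.21034213  0.2611301 ]
```

View pics/w15c.png

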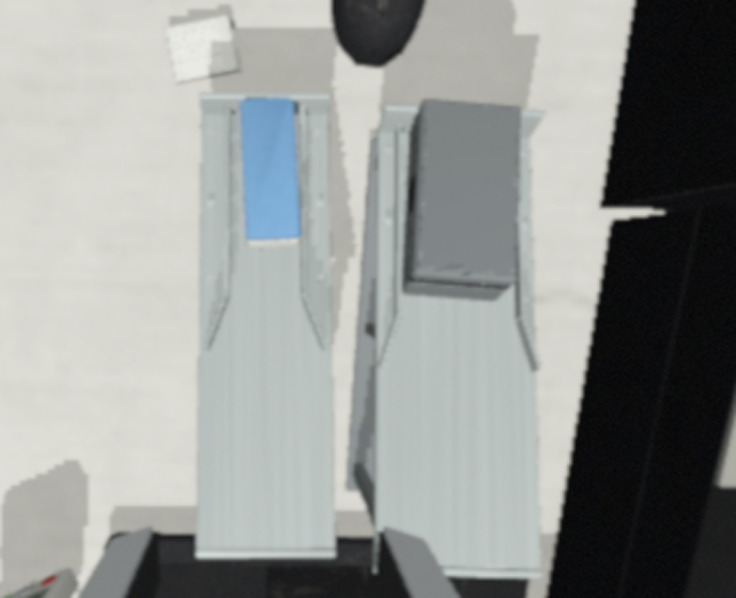

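View pics/sc15c.png

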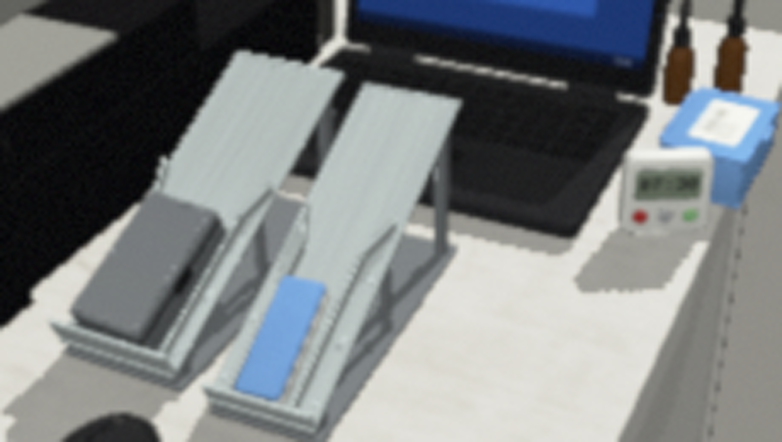

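```bash
python3 - <<'E'
from h import *
w=np.load('pics/w15.npz');a=np.radians(24)
T=w['world_from_camera'];K=w['camera_matrix']
def lane(u,v,o,yaw,h): # intersect with plane h above sloped floor -> lane coords
    c,s=np.cos(np.radians(yaw)),np.sin(np.radians(yaw))
    X=np.array([c*np.cos(a),s*np.cos(a),np.sin(a)]);Y=np.array([-s,c,0]);Z=np.cross(X,Y)
    p=np.array([200+(u-.65)/2.3,(v-.65)/2.3,1]);d=T[:3,:3]@np.linalg.solve(K,p);q=T[:3,3]-o
    P=q+d*(h-q@Z)/(d@Z);return np.array([P@X,P@Y]).round(4)
n=np.array([.491,-.213,.095]);wd=np.array([.494,-.1073,.095])
print('mailer',[lane(*p,n,4.8,.015) for p in [(241,100),(294,100),(300,238),(247,240)]])
print('nar stop',[lane(*p,n,4.8,.014) for p in [(202,98),(329,97)]],'top',[lane(*p,n,4.8,0) for p in [(197,553),(335,554)]])
print('box',[lane(*p,wd,3.4,.032) for p in [(424,101),(521,107),(514,285),(407,280)]])
print('wide stop',[lane(*p,wd,3.4,.02) for p in [(384,110),(544,113)]],'top',[lane(*p,wd,3.4,0) for p in [(376,573),(540,574)]])
E
```

```text
mailer [array([-0.1785, -0.013 ]), array([-0.1785,  0.0166]), array([-0.0972,  0.0192]), array([-0.0961, -0.0095])]
nar stop [array([-0.1805, -0.0349]), array([-0.181 ,  0.0362])] top [array([ 0.0718, -0.0362]), array([0.0725, 0.037 ])]
box [array([-0.1789, -0.0236]), array([-0.1769,  0.0287]), array([-0.0767,  0.0219]), array([-0.078 , -0.0336])]
wide stop [array([-0.1818, -0.0428]), array([-0.1825,  0.0465])] top [array([ 0.0729, -0.0442]), array([0.0717, 0.0439])]
```

Both rest at the low end, but the box looks a few degrees skewed in its lane, so I'll take a closer look.

servo_tool(
  rows=[
    [[0.25,0.3,0],0],
    [[0.5,0.6,0],0],
    [[0.75,0.8,0.2],0],
    [[0.75,0.8,0.2],0],
    [[0.75,0.8,0.2],0],
    [[0.75,0.8,0.2],0],
  ],
)

```text
time: 22.22
tool_pos: [0.4311, -0.1521, 0.2471]
ee_rot: [-3.141, 0.001, -3.059]
wrist_force: [-0.4, -0.2, -0.4]
width: 0.0659
```

```bash
python3 -c "
from h import *
w=snap('wrist','w16.png')
a=cv2.imread('pics/w16.png')[0:250,200:470]
cv2.imwrite('pics/w16c.png',cv2.resize(a,None,fx=2.4,fy=2.4,interpolation=cv2.INTER_CUBIC))
plan([.43,-.14,.24])
"
```

```text
t 22.27 pos [ 0.4315 -0.1524  0.2475] rpy [-1.7994e+02  1.0000e-01 -1.7528e+02] w 0.066 F [-0.4 -0.1 -0.1]
shift norm [0.006 0.157 0.093] turn None
```

View pics/w16c.png

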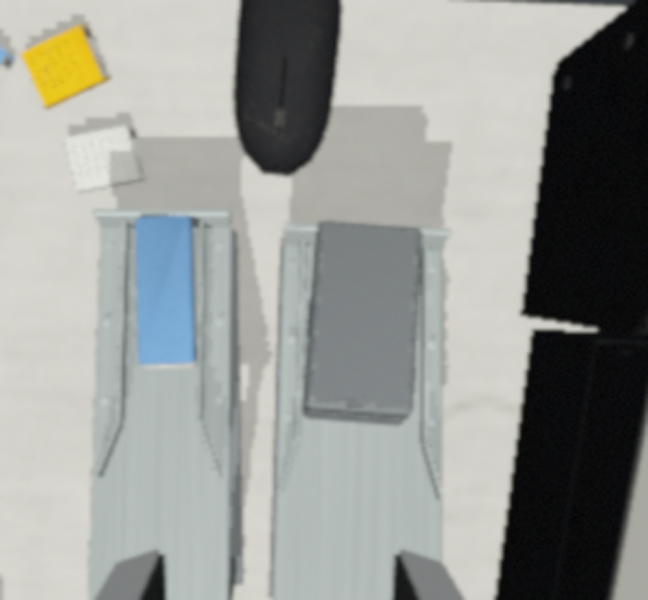

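```bash
python3 - <<'E'
from h import *
w=np.load('pics/w16.npz');a=np.radians(24)
T=w['world_from_camera'];K=w['camera_matrix']
def lane(u,v,o,yaw,h):
    c,s=np.cos(np.radians(yaw)),np.sin(np.radians(yaw))
    X=np.array([c*np.cos(a),s*np.cos(a),np.sin(a)]);Y=np.array([-s,c,0]);Z=np.cross(X,Y)
    p=np.array([200+(u-.7)/2.4,(v-.7)/2.4,1]);d=T[:3,:3]@np.linalg.solve(K,p);q=T[:3,3]-o
    P=q+d*(h-q@Z)/(d@Z);return np.array([P@X,P@Y]).round(4)
n=np.array([.491,-.213,.095]);wd=np.array([.494,-.1073,.095])
print('mailer',[lane(*p,n,4.8,.015) for p in [(137,217),(191,218),(195,361),(140,364)]])
print('nar stop',[lane(*p,n,4.8,.014) for p in [(96,213),(230,214)]],'walls',[lane(*p,n,4.8,0.005) for p in [(128,222),(122,422),(206,222),(202,415)]])
print('box',[lane(*p,wd,3.4,.032) for p in [(319,222),(420,229),(411,412),(306,408)]])
print('wide stop',[lane(*p,wd,3.4,.02) for p in [(284,229),(447,233)]],'walls',[lane(*p,wd,3.4,0.009) for p in [(308,240),(300,420)]],[lane(*p,wd,3.4,0.00) for p in [(425,250),(421,422)]])
E
```

```text
mailer [array([-0.179 , -0.0126]), array([-0.1784,  0.0166]), array([-0.0988,  0.0199]), array([-0.0972, -0.009 ])]
nar stop [array([-0.1819, -0.0351]), array([-0.1812,  0.0375])] walls [array([-0.1815, -0.0198]), array([-0.0683, -0.0199]), array([-0.1814,  0.0235]), array([-0.0721,  0.0228])]
box [array([-0.1796, -0.0245]), array([-0.1771,  0.028 ]), array([-0.0799,  0.023 ]), array([-0.0807, -0.0297])]
wide stop [array([-0.1816, -0.0426]), array([-0.1815,  0.0452])] walls [array([-0.1812, -0.0291]), array([-0.0795, -0.0318])] [array([-0.1814,  0.0378]), array([-0.0819,  0.035 ])]
```

The skew is only about 2° for each piece, and both are at the stop within 1–2 mm, flat on the floor and between the walls. That is good enough, so I'm handing in.

```bash
python3 -c "
from bench import robot
print(robot.close_job())"
```

```text
the job is handed in; nothing more can be done
None
```

Both pieces are at the bottom of their chutes and the job is handed in. I set the slide box on the upper half of the wide chute (the left one). I then set the slide mailer on the upper half of the narrow chute. In both cases I lowered the piece until it swung parallel to the slope, then opened the gripper so it slid down by itself.

- **Final pictures:** each piece lies flat between its side walls with its low end at the stop, within about 1–3 mm, which is about as fine as I could measure. Each is turned about 2° in its lane. My first look put the box at 4–6°, but a closer view measured against the lane walls brought that down to 2–3°, so I left it alone.
- **Forces and time:** the wrist force I saw in the readings stayed under about 10 N, and the clock stood at about 22 s at the last look before handing in.
- **Surroundings:** the timer looked unmoved, and the gripper was clear of everything at hand-in.

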